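# Centre the wobbly egg cup on its little serving stand

### The arm

A 6-joint arm with a two-finger parallel gripper is mounted at the origin on the work surface. World frame = base frame: x ahead of the robot, y to its left, z up, the work surface at z = 0. Lengths are in m, angles in rad, forces in N, time in s.
With the tool pointing down it reaches from about 0.35 to 0.775 m from the base axis. Payload 7.3 kg.
Tool frame: the origin (TCP) lies at the very end of the fingers, on their centre line; the grasp point (between the pads) lies 19 mm behind it; x points along the fingers, y is the direction in which the jaws open and shut, and the axes are right-handed (so a half turn about x gives the same grasp; the last joint's range is limited). The gripper opens to 92 mm and grips with 3 to 60 N. Pads are 19 mm wide; open, the fingers measure 130 mm over their backs; the gripper's body (75 mm by 190 mm) begins 47 mm behind the grasp point.
Start: joints at [1.118, 0.342, 1.524, -0, 1.275, -0.146], TCP at [0.159, 0.501, 0.197] pointing down, gripper open.
Joint ranges: [-2.53, 2.53], [-0.77, 2.02], [0.04, 2.7], [-1, 4.14], [0.28, 2.66], [-3.11, 3.11]. Speed limits (rad/s): [2.57, 2.57, 3.14, 3.14, 3.14, 3.14].

### API

Orientations are given as [roll, pitch, yaw] about the fixed x, y, z axes, in that order (R = Rz(yaw) Ry(pitch) Rx(roll)).
In Python, from cell import robot gives the robot as it stands.
- The arm moves only by the tool play_rows, never from a script. Its argument "moves" is a list that holds one entry, the list of rows, each a list of 5 numbers: the shift along the tool's x, y, z in m, then the turn about the tool's x in degrees, then the opening, from -1 (shut) to 1 (fully open), so that 0 is half open. A call has exactly 10 rows; each row shifts and turns the pose as measured when the row begins, along the tool's axes as they then stand; what a row does not reach is not made up. A row lasts 1/10 s, in which the tool goes at most 50 mm and 8.59 degrees, less where a joint would pass 70% of its speed; a pose out of reach is approached as far as the arm can. A call with a gripper value outside its range is refused whole. The fingers move at their own pace and stop on an object; "grip_force" is the grip in N (left out, the last holds). Time passes only in rows, so rows that do not move let the fingers close, or fill a call up. It gives the time, the measured TCP pose, the force and the opening at its end, in the units of the state.
- robot.observe(): the state, without advancing time (a new reading comes with each control period).
- robot.read_camera(name): name is "side" or "top"; returns the picture (420x560x3 uint8, red, green, blue); there is no depth.
- robot.get_calibration(name): a dict with "mtx" (3x3 intrinsics, pixels), "k1" (the pictures are not rectified: a ray, as slopes to the right and down, at radius r is drawn at 1 + k1 r^2 times it, then the intrinsics apply), "view" (4x4, takes a point from world to camera coordinates). Camera axes: x right, y up, looking along -z (the intrinsics and any distortion apply to the point x, -y, -z); pixel columns grow to the right and rows downward; lengths in m; the calibration is good to about 2 mm. A picture is of the moment at which its call begins. get_calibration takes no time and is no camera call.
- robot.hand_in(): hands the job in, once; it reports no verdict.
Trained networks look in the newest picture that a camera, given by its name, has taken for a name from the list of things; names that differ only in an ending like _2 or _b are one class to them, and where a whole thing is asked for, a point or a joint stands for the part that bears it (a point fixed in the world has none). Each returns a list of dicts, best first, with "score" (0 to 1); they miss things now and then, are a little off and sometimes report something else, mostly with a low value. They report only what shows in the picture. A call takes as long as a camera call.
- robot.spot_in(camera, label): "point" ([column, row] in pixels, amid what is visible of it).
The state is a dict: "time": time; "qpos": joint angles; "qvel": joint speeds; "joint_efforts": joint torques, N m; "tool_pos": TCP position; "tool_rot": TCP orientation; "contact_force": force on the tool from outside, world axes, zero at the start; "torque": the same for the moment, N m; "opening": finger opening in m.
Only numpy, scipy, OpenCV 4.12 (cv2) and the standard library are available. Lean on these libraries where they do the work, as an engineer would, in place of code of your own. Each camera call takes 0.05 s, during which the arm holds its last target.

### The job

The egg cup standing on the little round wooden serving stand is off to one side: push it with light taps of the fingertips until it stands upright in the middle of the stand, with the egg still in it. Only tap or nudge the cup, do not pinch, lift or tip it, do not hit it hard, and leave the stand and everything else on the chopping board where they are. Finish with the robot clear of everything.

Things in the scene. Friction and masses are not known exactly. Their poses are not given: they have to be found in the camera images.
- cup: The egg cup to be centred: white ceramic, 47 mm tall, about 110 g, on the round stand (a second egg cup, on the board itself, is to be left alone). Thin stem, bowl 47 mm in diameter at the rim. Origin: centre of its underside; z up. At the start its axis is 18 to 26 mm from the stand's axis, in any direction. It slides when pushed with roughly 1 to 2 N and stops at once when no longer pushed.
- cup_foot (a point): Centre of the cup's foot, on its axis, 7 mm above its underside. The round foot is its widest part, 52 mm in diameter from 2 to 12 mm up, so a vertical fingertip meets it first. Under it the foot tapers to a flat bearing face 26 mm in diameter: the cup slides when pushed at the foot, and rocks when pushed higher up.
- stand: The little round serving stand: a loose plain disc of dark wood, 104 mm in diameter and 35 mm thick, about 350 g, lying on the 20 mm thick wooden chopping board (so its top is 55 mm above the counter). Origin: centre of its underside, on the board; z up; its top centre is 35 mm above the origin.
- egg: The loose brown egg sitting in the egg cup: 40 mm in diameter, 54 mm tall, about 55 g. Origin: its lowest point, about 31 mm above the cup's underside, so its tip is about 85 mm above the top of the stand; z up along its axis.
- spare: Bystander: a second egg cup with an egg, 52 mm in diameter, 85 mm tall, standing directly on the chopping board. Origin: centre of its underside.
- knife: Bystander: a vegetable knife lying on the board, about 290 mm long, 50 mm wide, 20 mm high, along its x axis, blade to +x. Origin: middle of it, on the board.
- salt: Bystander: a steel salt shaker, 36 mm in diameter, 70 mm tall. Origin: centre of its underside.
- fork: Bystander: a steel fork lying on the board, about 190 mm long, 24 mm wide, 5 mm high, along its x axis. Origin: middle of it, on the board.
- dish: Bystander: a fluted white dish with three small tomatoes, 90 mm in diameter, 38 mm tall. Origin: centre of its underside.
- chilli: Bystander: a red chilli lying on the board, about 90 mm long, 14 mm thick, along its x axis. Origin: middle of it, on the board.
- teaspoon: Bystander: a small steel spoon lying on the board, about 110 mm long, 24 mm wide at the bowl, 6 mm high, along its x axis. Origin: near its middle, on the board.

How it is judged:
By the outcome, as a careful person would: the job done as asked, in the order asked, and still so for the second after the job is handed in, with the robot touching nothing.
It also fails if it takes over 48 s, if anything falls off the work surface, if the arm or the gripper's body presses on something with over 40 N, if the wrist force passes 120 N, or if a joint passes its speed limit or range.

## Working session

There is one attempt and no reset: what is moved stays moved. The work goes in short steps, Python scripts to look and compute and a tool call to move; the robot and the scene stay as the last step left them, time stands still between calls to the robot, and variables do not carry over. Pictures are saved under pics/ and viewed, and the job is handed in when it is done.

Besides the shell and the picture viewer there is one more tool, called after "Request:" by a JSON object that holds its "api" and its "payload". play_rows: Moves the arm, as the interface text tells. Its arguments: {"type":"object","properties":{"moves":{"type":"array"},"grip_force":{"type":"number"}},"required":["moves"]}

```bash
mkdir -p pics; ls; cat > h.py <<'E'
import numpy as np, cv2
from cell import robot
from scipy.spatial.transform import Rotation as R
def ray(cam,uv):
    c=robot.get_calibration(cam); K=np.array(c['mtx']);V=np.array(c['view'])
    p=np.linalg.solve(K,[uv[0],uv[1],1.])[:2]
    q=p.copy()
    for _ in range(30): q=p/(1+c['k1']*(q@q))
    d=V[:3,:3].T@np.array([q[0],-q[1],-1.]); o=-V[:3,:3].T@V[:3,3]
    return o,d
def at(cam,uv,z):
    o,d=ray(cam,uv); return o+d*(z-o[2])/d[2]
def px(cam,P):
    c=robot.get_calibration(cam); K=np.array(c['mtx']);V=np.array(c['view'])
    P=np.atleast_2d(P)@V[:3,:3].T+V[:3,3]
    s=np.c_[P[:,0]/-P[:,2],-P[:,1]/-P[:,2]]
    s=s*(1+c['k1']*(s**2).sum(1,keepdims=True))
    return s@K[:2,:2].T+K[:2,2]
def circ(cam,c,r,n=72):
    a=np.linspace(0,2*np.pi,n); return px(cam,np.c_[c[0]+r*np.cos(a),c[1]+r*np.sin(a),0*a+c[2]])
E
python3 - <<'E'
from h import *
for c in('top','side'):
    im=robot.read_camera(c); cv2.imwrite(f'pics/{c}0.png',im[:,:,::-1]); k=robot.get_calibration(c); print(k)
    for n in('cup','stand','egg','cup_foot','spare','salt','dish'):
        print(c,n,[(np.round(d['point']),round(d['score'],2)) for d in robot.spot_in(c,n)])
print(robot.observe())
E
```

```text
pics
{'mtx': array([[432.64527808,   0.        , 279.14874374],
       [  0.        , 432.64527808, 206.0913023 ],
       [  0.        ,   0.        ,   1.        ]]), 'k1': 0.030503414297334663, 'view': array([[-0.00713056, -0.99993415,  0.00899226,  0.03862917],
       [ 0.98369853, -0.00539837,  0.17974444, -0.59682012],
       [-0.17968406,  0.01012735,  0.98367224, -0.69845309],
       [ 0.        ,  0.        ,  0.        ,  1.        ]])}
top cup [(array([279., 240.]), 0.52)]
top stand [(array([295., 252.]), 0.76), (array([404., 233.]), 0.64), (array([266., 157.]), 0.33)]
top egg [(array([281., 225.]), 0.79)]
top cup_foot [(array([284., 243.]), 0.74)]
top spare [(array([357., 164.]), 0.62)]
top salt [(array([218., 314.]), 0.77)]
top dish [(array([166., 182.]), 0.65)]
{'mtx': array([[471.15281696,   0.        , 278.34825248],
       [  0.        , 471.15281696, 207.12911853],
       [  0.        ,   0.        ,   1.        ]]), 'k1': -0.08478301599581402, 'view': array([[ 0.90171152, -0.43172821,  0.02295832, -0.51568969],
       [ 0.20724206,  0.47823122,  0.85343168, -0.20485
[... 387 characters left out ...]
ray([266., 174.]), 0.82), (array([263., 198.]), 0.65)]
{'time': 0.8, 'qpos': array([ 1.11801481e+00,  3.41983190e-01,  1.52406765e+00,  2.62506272e-05,
        1.27541295e+00, -1.45992038e-01]), 'qvel': array([-0.00016979,  0.00046577,  0.00045875,  0.0004352 , -0.00097776,
       -0.00023585]), 'joint_efforts': array([-1.38669911e-03, -4.31085563e+01, -2.44467133e+01,  7.16736261e-02,
        4.83031687e-02, -1.32495263e-06]), 'tool_pos': array([0.15853164, 0.50052921, 0.19696055]), 'tool_rot': array([1.61727767, 1.57066503, 1.31048055]), 'contact_force': array([ 0.34683566, -0.38163484,  0.60712792]), 'torque': array([ 0.00744605,  0.02354027, -0.04834917]), 'opening': 0.09176751531064978}
```

```bash
python3 - <<'E'
import cv2
a=cv2.imread('pics/top0.png');b=cv2.imread('pics/side0.png')
cv2.imwrite('pics/top0z.png',cv2.resize(a[120:345,130:430],None,fx=2.66,fy=2.66,interpolation=2))
cv2.imwrite('pics/side0z.png',cv2.resize(b[100:325,130:430],None,fx=2.66,fy=2.66,interpolation=2))
E
```

```text
(no output)
```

View pics/top0.png

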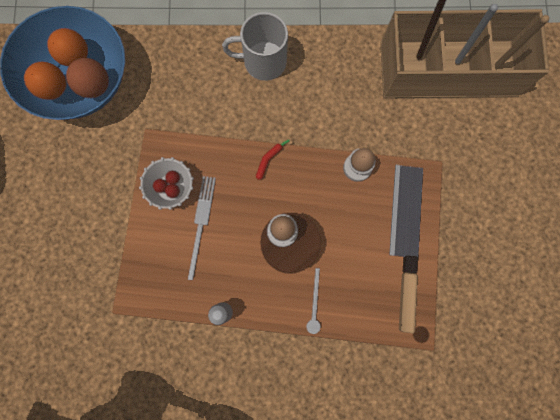

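View pics/top0z.png

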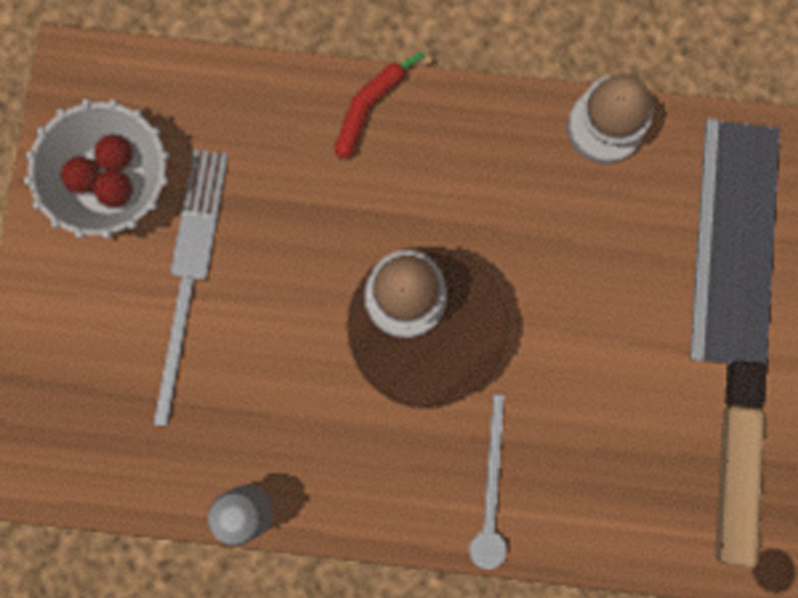

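View pics/side0z.png

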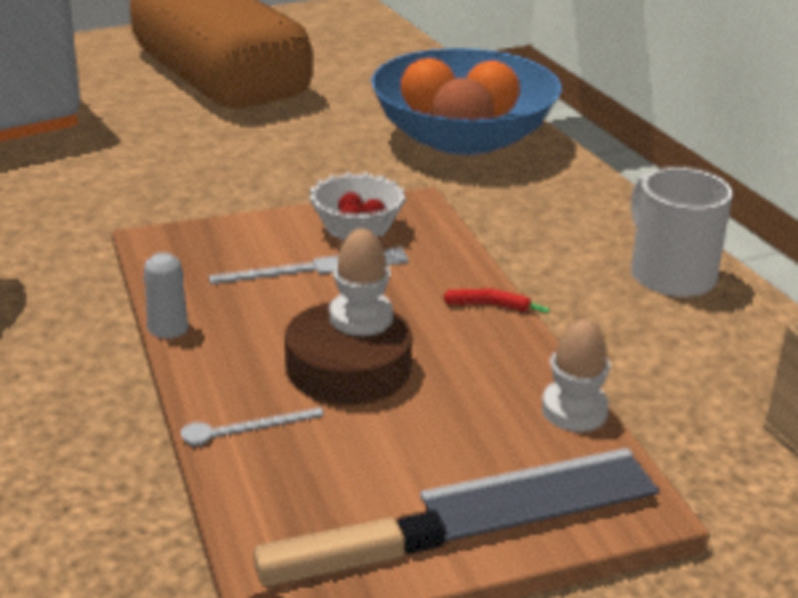

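```bash
cat > fit.py <<'E'
from h import *
def hull(cam,parts):
    # parts: list of (center xyz, r); returns mask hull
    pts=np.vstack([circ(cam,c,r) for c,r in parts]); return cv2.convexHull((pts*16).astype(np.float32)).astype(np.int32)
def overlay(im,cam,stand,cup,k=5,name='o'):
    c0=px(cam,[stand[0],stand[1],.07])[0]; x0,y0=int(c0[0]-60),int(c0[1]-60)
    z=cv2.resize(im[y0:y0+120,x0:x0+120,::-1].copy(),None,fx=k,fy=k,interpolation=cv2.INTER_CUBIC)
    def dr(c,r,col):
        p=(circ(cam,c,r)-[x0,y0]+.5)*k-.5; cv2.polylines(z,[np.round(p).astype(int)],True,col,1)
    dr((*stand,.055),.052,(0,255,255)); dr((*stand,.020),.052,(0,160,160))
    dr((*cup,.067),.026,(0,255,0)); dr((*cup,.057),.026,(0,160,0)); dr((*cup,.102),.0235,(255,0,0)); dr((*cup,.113),.020,(255,0,255))
    cv2.imwrite(f'pics/{name}_{cam}.png',z)
E
python3 - <<'E'
from fit import *
T=cv2.imread('pics/top0.png')[:,:,::-1];S=cv2.imread('pics/side0.png')[:,:,::-1]
z=lambda u,v:(130+u/2.66,120+v/2.66); zs=lambda u,v:(130+u/2.66,100+v/2.66)
st=at('top',z(435,327),.055); print('stand top',st, at('side',zs(349,340),.055))
print('cup', at('side',zs(361,313),.065),'rim top',at('top',z(405,290),.1))
st=(st[:2]); cup=at('side',zs(361,313),.065)[:2]
overlay(T,'top',st,cup);overlay(S,'side',st,cup)
a=cv2.imread('pics/o_top.png');b=cv2.imread('pics/o_side.png');cv2.imwrite('pics/o1.png',cv2.resize(np.hstack([a,b]),(800,400)))
E
```

```text
stand top [0.53268212 0.01072945 0.055     ] [0.53305031 0.00670365 0.055     ]
cup [0.55192879 0.02531511 0.065     ] rim top [0.55095869 0.03058419 0.1       ]
```

View pics/o1.png

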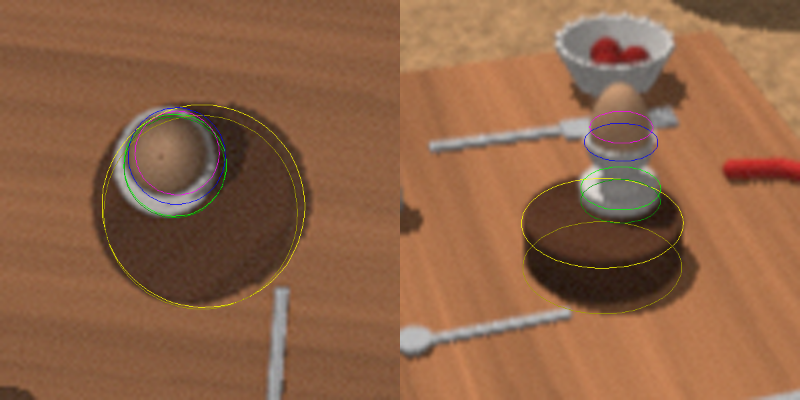

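```bash
cat >> fit.py <<'E'
from scipy.optimize import minimize
K=4
def fm(shape,hs):
    m=np.zeros((shape[0]*K,shape[1]*K),np.uint8)
    return m
def rend(cam,parts,box):
    x0,y0,w=box; m=np.zeros((w*K,w*K),np.uint8)
    p=np.vstack([circ(cam,c,r) for c,r in parts]); p=(p-[x0,y0]+.5)*K-.5
    cv2.fillPoly(m,[np.round(cv2.convexHull(p.astype(np.float32))).astype(np.int32)],255)
    return cv2.resize(m,(w,w),interpolation=cv2.INTER_AREA)/255.
def fit(im,cam,st0,cup0,wout=.3):
    c0=px(cam,[.535,.01,.07])[0]; box=(int(c0[0]-50),int(c0[1]-50),100)
    crop=im[box[1]:box[1]+100,box[0]:box[0]+100].astype(float)
    V=crop.max(2); sat=(V-crop.min(2))/np.maximum(V,1)
    white=np.clip((.30-sat)/.1+.5,0,1)*(V>70); dark=np.clip((115-V)/20+.5,0,1)*(sat>.2)
    cv2.imwrite(f'pics/m_{cam}.png',np.hstack([white,dark])*255)
    egg=lambda c:rend(cam,[((*c,.055+z),r) for z,r in((.047,.0185),(.055,.02),(.065,.0185),(.075,.013),(.083,.005))],box)
    def cupm(c):
        f=np.maximum(rend(cam,[((*c,.057),.026),((*c,.067),.026)],box),rend(cam,[((*c,.087),.018),((*c,.102),.0235)],box))
        return f,egg(c)
    near=cv2.dilate(np.maximum(*cupm(cup0)),np.ones((9,9)))
    def cc(c):
        f,e=cupm(c); return (near*np.abs(white-f*(1-e))).sum()
    best=lambda f,x,ss:__import__('functools').reduce(lambda x,s:min((tuple(np.add(x,(i*s,j*s))) for i in range(-4,5) for j in range(-4,5)),key=f),ss,tuple(x))
    cup=best(cc,cup0,(.002,.001,.0004))
    f,e=cupm(cup); free=1-cv2.dilate(np.maximum(f,e),np.ones((5,5)))
    def cs(s):
        m=rend(cam,[((*s,.02),.052),((*s,.055),.052)],box)
        return (free*(m*(1-dark)+wout*dark*(1-m))).sum()
    st=best(cs,st0,(.002,.001,.0004))
    print(cam,'cup',np.round(cup,4),'stand',np.round(st,4),'off',np.round(np.subtract(cup,st)*1e3,1),cc(cup),cs(st))
    return st,cup
def both(n,st=(.535,.012),cup=(.552,.026)):
    out={}
    for c in('top','side'):
        im=robot.read_camera(c) if isinstance(n,str) else n[c]
        if isinstance(n,str): cv2.imwrite(f'pics/{n}_raw_{c}.png',im[:,:,::-1])
        out[c]=fit(im,c,st,cup); overlay(im,c,*out[c],name='o')
    a=cv2.imread('pics/o_top.png');b=cv2.imread('pics/o_side.png');cv2.imwrite(f"pics/{n if isinstance(n,str) else 'x'}.png",cv2.resize(np.hstack([a,b]),(800,400)))
    return out
E
python3 - <<'E'
from fit import *
both({c:cv2.imread(f'pics/{c}0.png')[:,:,::-1] for c in('top','side')})
a=np.hstack([cv2.imread('pics/m_top.png'),cv2.imread('pics/m_side.png')]);cv2.imwrite('pics/m.png',cv2.resize(a,(800,200)))
x=cv2.imread('pics/x.png');cv2.imwrite('pics/x1.png',np.vstack([x,cv2.resize(a,(800,200))]))
E
```

```text
top cup [0.5524 0.0306] stand [0.535 0.015] off [17.4 15.6] 86.8339477892302 92.00890988081507[ WARN:0@1.451] global loadsave.cpp:1063 imwrite_ Unsupported depth image for selected encoder is fallbacked to CV_8U.
Traceback (most recent call last):
  File "fit.py", line 50, in both
    out[c]=fit(im,c,st,cup); overlay(im,c,*out[c],name='o')
           ~~~^^^^^^^^^^^^^
  File "fit.py", line 37, in fit
    cup=best(cc,cup0,(.002,.001,.0004))
  File "fit.py", line 36, in <lambda>
    best=lambda f,x,ss:__import__('functools').reduce(lambda x,s:min((tuple(np.add(x,(i*s,j*s))) for i in range(-4,5) for j in range(-4,5)),key=f),ss,tuple(x))
                       ~~~~~~~~~~~~~~~~~~~~~~~~~~~~~~^^^^^^^^^^^^^^^^^^^^^^^^^^^^^^^^^^^^^^^^^^^^^^^^^^^^^^^^^^^^^^^^^^^^^^^^^^^^^^^^^^^^^^^^^^^^^^^^^^^^^^^^^^
  File "fit.py", line 36, in <lambda>
    best=lambda f,x,ss:__import__('functools').reduce(lambda x,s:min((tuple(np.add(x,(i*s,j*s))) for i in range(-4,5) for j in range(-4,5)),key=f),ss,tuple(x))
                                                                 ~~~^^^^^^^^^^^^^^^^^^^^^^^^^^^^^^^^^
[... 198 characters left out ...]
ximum(rend(cam,[((*c,.057),.026),((*c,.067),.026)],box),rend(cam,[((*c,.087),.018),((*c,.102),.0235)],box))
                 ~~~~^^^^^^^^^^^^^^^^^^^^^^^^^^^^^^^^^^^^^^^^^^^^^
  File "fit.py", line 20, in rend
    p=np.vstack([circ(cam,c,r) for c,r in parts]); p=(p-[x0,y0]+.5)*K-.5
                 ~~~~^^^^^^^^^
  File "h.py", line 20, in circ
    a=np.linspace(0,2*np.pi,n); return px(cam,np.c_[c[0]+r*np.cos(a),c[1]+r*np.sin(a),0*a+c[2]])
                                       ~~^^^^^^^^^^^^^^^^^^^^^^^^^^^^^^^^^^^^^^^^^^^^^^^^^^^^^^^
  File "h.py", line 14, in px
    c=robot.get_calibration(cam); K=np.array(c['mtx']);V=np.array(c['view'])
ValueError: time passes only in moves, steps and waits
```

```bash
sed -i 's/robot.get_calibration(cam)/cal(cam)/; ' h.py; sed -i '1a import functools' h.py; sed -i 's/^def ray/@functools.lru_cache\ndef cal(c): return robot.get_calibration(c)\ndef ray/' h.py
cat > x.py <<'E'
from fit import *
both({c:cv2.imread(f'pics/{c}0.png')[:,:,::-1] for c in('top','side')})
a=np.hstack([cv2.imread('pics/m_top.png'),cv2.imread('pics/m_side.png')])
x=cv2.imread('pics/x.png');cv2.imwrite('pics/x1.png',np.vstack([x,cv2.resize(a,(800,200))]))
E
python3 x.py 2>&1|grep -v WARN
```

```text
top cup [0.5524 0.0306] stand [0.535 0.015] off [17.4 15.6] 86.8339477892302 92.00890988081507
side cup [0.554  0.0324] stand [0.5368 0.0144] off [17.2 18. ] 172.91083028234573 116.80403667820069
```

View pics/x1.png

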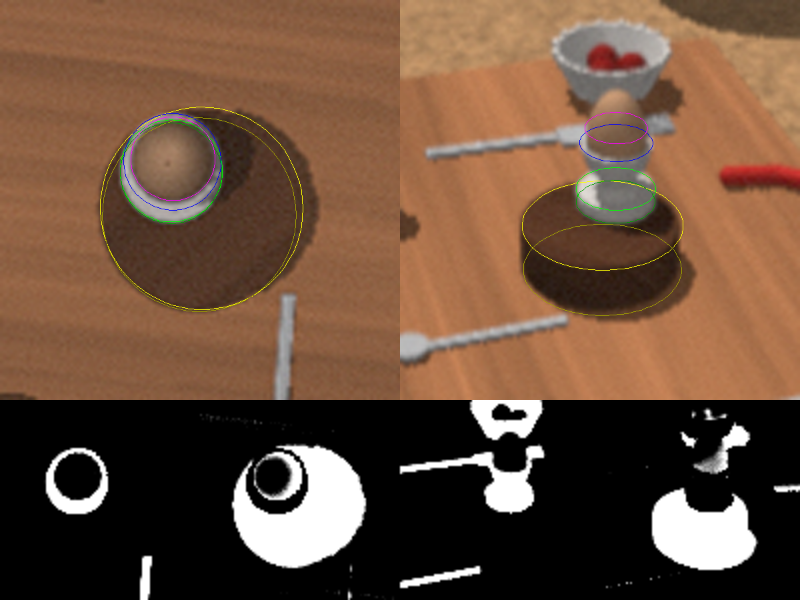

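```bash
cat > pose.py <<'E'
from h import *
def rep(tgt=None):
    s=robot.observe(); M=R.from_euler('xyz',s['tool_rot']).as_matrix()
    print('t',s['time'],'p',np.round(s['tool_pos'],4),'F',np.round(s['contact_force'],2),'open',round(s['opening'],4)); print(np.round(M,3)); print('q',np.round(s['qpos'],3))
    if tgt is not None: print('local',np.round(M.T@(np.array(tgt)-s['tool_pos']),4))
    return s,M
E
python3 -c "
from pose import *
rep([.58,.11,.2])"; python3 -c "
from h import *
for n,cam,p,z in(('salt','top',(218,314),.09),('dish','top',(166,182),.04),('spare','top',(357,164),.07),):print(n,at(cam,p,z))
for p in((210,180),(192,275),(285,145),(260,178),(400,168),(408,255),(408,328),(317,272),(313,328)):print(p,at('top',p,.022))"
```

```text
t 0.8 p [0.1585 0.5005 0.197 ] F [ 0.35 -0.38  0.61] open 0.0918
[[ 0.     0.302  0.953]
 [ 0.     0.953 -0.302]
 [-1.     0.    -0.   ]]
q [ 1.118  0.342  1.524  0.     1.275 -0.146]
local [-0.0031 -0.245   0.5197]
salt [0.41807448 0.13285749 0.09      ]
dish [0.64432991 0.2360003  0.04      ]
spare [ 0.66750446 -0.10039223  0.07      ]
(210, 180) [0.65210548 0.16071606 0.022     ]
(192, 275) [0.4807105  0.18845143 0.022     ]
(285, 145) [0.71839332 0.02281652 0.022     ]
(260, 178) [0.65546147 0.06928831 0.022     ]
(400, 168) [ 0.6730396  -0.18877414  0.022     ]
(408, 255) [ 0.51329563 -0.19376399  0.022     ]
(408, 328) [ 0.38835726 -0.18574096  0.022     ]
(317, 272) [ 0.48429033 -0.03141948  0.022     ]
(313, 328) [ 0.38915865 -0.02224239  0.022     ]
```

Request:
{"api": "play_rows", "payload": {"moves": [[[0, -0.02, 0.04, 0, -1], [0, -0.02, 0.04, 0, -1], [0, -0.02, 0.04, 0, -1], [0, -0.02, 0.04, 0, -1], [0, -0.02, 0.04, 0, -1], [0, -0.02, 0.04, 0, -1], [0, -0.02, 0.04, 0, -1], [0, -0.02, 0.04, 0, -1], [0, -0.02, 0.04, 0, -1], [0, -0.02, 0.04, 0, -1]]]}}

```text
time: 1.8
tool_pos: [0.4887, 0.1828, 0.1975]
tool_rot: [1.261, 1.565, 0.965]
contact_force: [1.1, 1.0, 0.7]
opening: 0.0166
```

```bash
python3 -c "
from pose import *
rep([.60,.09,.2])
for c in('side','top'):
    im=robot.read_camera(c); cv2.imwrite(f'pics/{c}1.png',im[:,:,::-1])
"
```

```text
t 1.8 p [0.4887 0.1828 0.1975] F [1.13 1.03 0.66] open 0.0166
[[ 0.003  0.292  0.957]
 [ 0.004  0.957 -0.292]
 [-1.     0.005  0.002]]
q [ 0.209  0.333  1.536  0.004  1.269 -1.068]
local [-0.0025 -0.0564  0.1335]
```

View pics/side1.png

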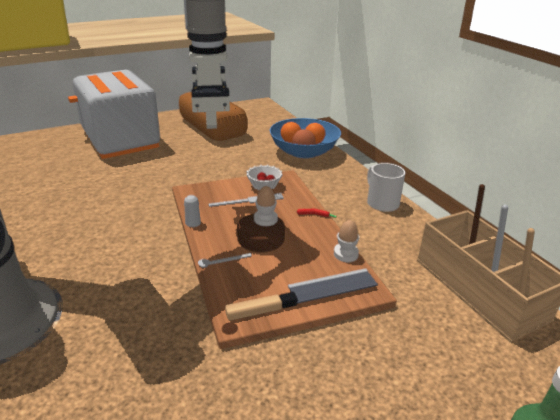

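View pics/top1.png

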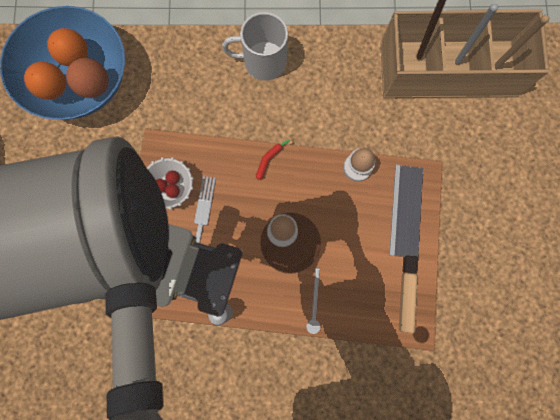

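```bash
python3 -c "
import cv2
b=cv2.imread('pics/side1.png')[0:140,140:280];a=cv2.imread('pics/top1.png')[190:330,140:280]
cv2.imwrite('pics/z1.png',cv2.resize(cv2.hconcat([b,a]),None,fx=2.85,fy=2.85,interpolation=2))
from pose import *
s,M=rep()
for d in((0,0,0),(-.066,0,0),(-.066,0,.0375),(-.066,0,-.0375),(-.066,.095,0),(-.066,-.095,0)):
  p=s['tool_pos']+M@np.array(d); print(d,px('side',p),px('top',p))
"
```

```text
t 1.9 p [0.4911 0.1805 0.1971] F [ 0.52 -0.2  -0.1 ] open 0.0085
[[ 0.004  0.296  0.955]
 [ 0.003  0.955 -0.296]
 [-1.     0.004  0.003]]
q [ 0.204  0.335  1.533  0.002  1.268 -1.066]
(0, 0, 0) [[212.94721712 139.43275444]] [[173.76131673 264.27207243]]
(-0.066, 0, 0) [[211.46359699 111.33540278]] [[161.34967219 261.9309698 ]]
(-0.066, 0, 0.0375) [[228.78928583 110.72084274]] [[171.70474424 232.4669521 ]]
(-0.066, 0, -0.0375) [[194.01199763 111.97788898]] [[150.68024819 292.19875133]]
(-0.066, 0.095, 0) [[210.53236851  97.24919707]] [[ 87.09535671 239.3026628 ]]
(-0.066, -0.095, 0) [[212.57000431 127.88493368]] [[236.08400458 284.88390805]]
```

View pics/z1.png

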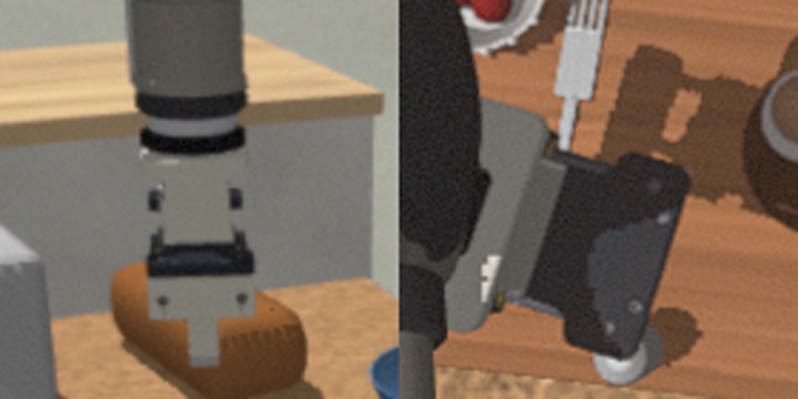

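Request:
{"api": "play_rows", "payload": {"moves": [[[0, -0.027, 0.043, 0, -1], [0, -0.027, 0.043, 0, -1], [0, -0.027, 0.043, 0, -1], [0, 0, 0, -8.5, -1], [0, 0, 0, -8.5, -1], [0, 0, 0, -8.5, -1], [0, 0, 0, -8.5, -1], [0, 0, 0, -8.5, -1], [0, 0, 0, -8.5, -1], [0, 0, 0, -8.5, -1]]]}}

```text
time: 2.9
tool_pos: [0.5862, 0.0705, 0.1953]
tool_rot: [0.864, 1.565, 1.62]
contact_force: [0.4, -0.4, 0.6]
opening: 0.0003
```

```bash
cat > v.py <<'E'
from pose import *
import sys
n=sys.argv[1]
robot.read_camera('side') if len(sys.argv)>2 else 0
s,M=rep()
b=robot.read_camera('side');a=robot.read_camera('top')
s,M=rep()
pc=s['tool_pos']+M@[-.04,0,0]
out=[]
for im,c in((b,'side'),(a,'top')):
    cv2.imwrite(f'pics/{n}_{c}.png',im[:,:,::-1])
    u,v=np.round(px(c,pc)[0]).astype(int); u=np.clip(u,70,490);v=np.clip(v,70,350)
    z=cv2.resize(im[v-70:v+70,u-70:u+70,::-1],(400,400),interpolation=2)
    for d in((0,0,0),(-.066,.095,.0375),(-.066,-.095,.0375),(-.066,.095,-.0375),(-.066,-.095,-.0375)):
        p=(px(c,s['tool_pos']+M@np.array(d))[0]-[u-70,v-70])*400/140; cv2.circle(z,tuple(int(t) for t in p),3,(0,255,0),1)
    out.append(z)
cv2.imwrite(f'pics/{n}.png',np.hstack(out))
E
python3 v.py a2 1
```

```text
t 2.95 p [0.5862 0.0706 0.1953] F [0.69 0.63 0.42] open 0.0007
[[-0.    -0.692  0.722]
 [ 0.006  0.722  0.692]
 [-1.     0.005  0.004]]
q [-0.013  0.464  1.338  0.006  1.339 -2.349]
t 3.05 p [0.5863 0.0703 0.1953] F [0.32 0.3  0.35] open 0.0006
[[-0.    -0.679  0.734]
 [ 0.006  0.734  0.679]
 [-1.     0.004  0.004]]
q [-0.014  0.464  1.338  0.006  1.339 -2.333]
```

View pics/a2.png

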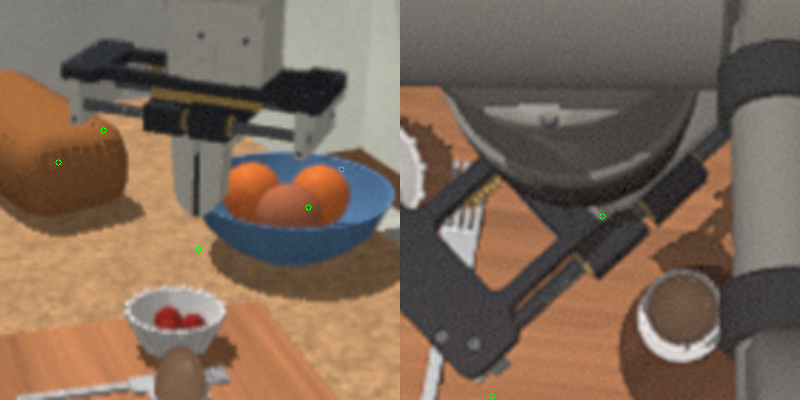

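Request:
{"api": "play_rows", "payload": {"moves": [[[0.03, 0, 0, 0, -1], [0.03, 0, 0, 0, -1], [0.025, 0, 0, 0, -1], [0, 0, 0, 0, -1], [0, 0, 0, 0, -1], [0, 0, 0, 0, -1], [0, 0, 0, 0, -1], [0, 0, 0, 0, -1], [0, 0, 0, 0, -1], [0, 0, 0, 0, -1]]]}}

```text
time: 4.05
tool_pos: [0.5896, 0.0729, 0.1152]
tool_rot: [-0.242, 1.557, 0.483]
contact_force: [-0.4, 0.1, -0.2]
opening: 0.0008
```

```bash
python3 v.py a3
```

```text
t 4.05 p [0.5896 0.0729 0.1152] F [-0.44  0.14 -0.15] open 0.0008
[[ 0.012 -0.663  0.749]
 [ 0.006  0.749  0.663]
 [-1.    -0.003  0.013]]
q [-0.01   0.531  1.456  0.007  1.142 -2.308]
t 4.15 p [0.5896 0.0729 0.115 ] F [ 0.79 -0.4  -0.44] open 0.0005
[[ 0.012 -0.663  0.749]
 [ 0.006  0.749  0.663]
 [-1.    -0.003  0.013]]
q [-0.01   0.532  1.456  0.007  1.142 -2.308]
```

View pics/a3.png

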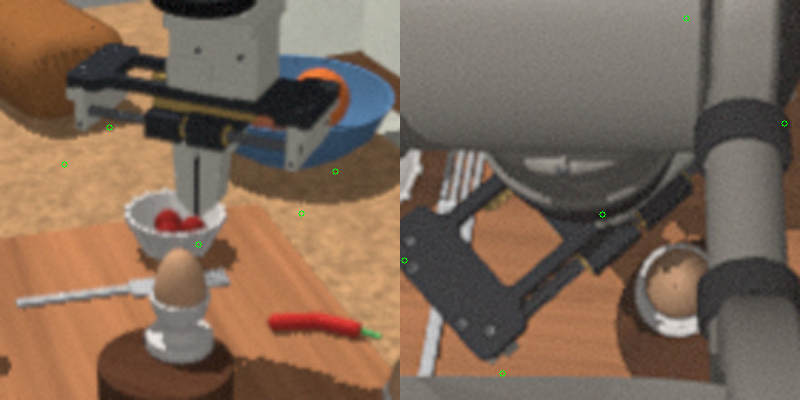

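Request:
{"api": "play_rows", "payload": {"moves": [[[0, 0, 0.03, 0, -1], [0.03, 0, 0, 0, -1], [0.03, 0, 0, 0, -1], [0.01, 0, 0, 0, -1], [0, 0, 0, 0, -1], [0, 0, 0, 0, -1], [0, 0, 0, 0, -1], [0, 0, 0, 0, -1], [0, 0, 0, 0, -1], [0, 0, 0, 0, -1]]]}}

```text
time: 5.15
tool_pos: [0.6172, 0.0933, 0.0497]
tool_rot: [-0.439, 1.549, 0.284]
contact_force: [-0.4, 0.1, -1.1]
opening: 0.0006
```

```bash
python3 v.py a4
```

```text
t 5.15 p [0.6172 0.0933 0.0497] F [-0.36  0.1  -1.06] open 0.0006
[[ 0.021 -0.662  0.749]
 [ 0.006  0.75   0.662]
 [-1.    -0.009  0.02 ]]
q [ 0.024  0.648  1.443  0.007  1.029 -2.274]
t 5.25 p [0.6171 0.0933 0.0495] F [ 0.53 -0.13 -1.  ] open 0.0004
[[ 0.021 -0.662  0.749]
 [ 0.006  0.75   0.662]
 [-1.    -0.009  0.02 ]]
q [ 0.024  0.648  1.443  0.007  1.029 -2.273]
```

View pics/a4.png

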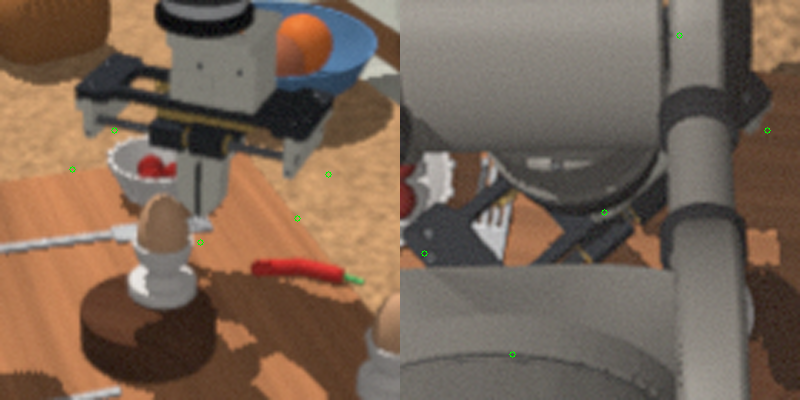

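Request:
{"api": "play_rows", "payload": {"moves": [[[0.01, 0, 0, 0, -1], [0.01, 0, 0, 0, -1], [0.004, 0, 0, 0, -1], [0.002, 0, 0, 0, -1], [0.002, 0, 0, 0, -1], [0, 0, 0, 0, -1], [0, 0, 0, 0, -1], [0, 0, 0, 0, -1], [0, 0, 0, 0, -1], [0, 0, 0, 0, -1]]]}}

```text
time: 6.25
tool_pos: [0.6175, 0.0936, 0.0185]
tool_rot: [-0.425, 1.55, 0.299]
contact_force: [-0.7, -0.3, 0.0]
opening: -0.0
```

```bash
python3 v.py a5
```

```text
t 6.25 p [0.6175 0.0936 0.0185] F [-0.71 -0.26  0.  ] open -0.0
[[ 0.02  -0.662  0.749]
 [ 0.006  0.749  0.662]
 [-1.    -0.009  0.019]]
q [ 0.025  0.687  1.466  0.007  0.967 -2.274]
t 6.35 p [0.6174 0.0935 0.0185] F [ 0.21 -0.24  0.77] open 0.0003
[[ 0.02  -0.662  0.749]
 [ 0.006  0.749  0.662]
 [-1.    -0.009  0.019]]
q [ 0.025  0.688  1.466  0.007  0.967 -2.274]
```

View pics/a5.png

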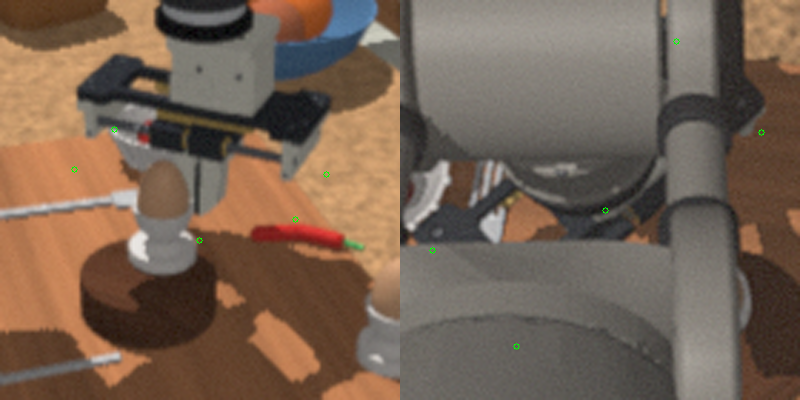

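Request:
{"api": "play_rows", "payload": {"moves": [[[0.006, 0, 0, 0, -1], [0.006, 0, 0, 0, -1], [0.003, 0, 0, 0, -1], [0.001, 0, 0, 0, -1], [0.001, 0, 0, 0, -1], [0.001, 0, 0, 0, -1], [0.001, 0, 0, 0, -1], [0, 0, 0, 0, -1], [0, 0, 0, 0, -1], [0, 0, 0, 0, -1]]]}}

```text
time: 7.35
tool_pos: [0.6178, 0.0937, -0.0024]
tool_rot: [-0.419, 1.55, 0.304]
contact_force: [0.4, 0.5, -0.1]
opening: 0.0005
```

```bash
python3 v.py a6
```

```text
t 7.35 p [ 0.6178  0.0937 -0.0024] F [ 0.38  0.47 -0.06] open 0.0005
[[ 0.02  -0.662  0.749]
 [ 0.006  0.75   0.662]
 [-1.    -0.008  0.019]]
q [ 0.025  0.716  1.479  0.007  0.927 -2.274]
t 7.45 p [ 0.6177  0.0937 -0.0024] F [ 0.78  0.6  -1.25] open 0.0005
[[ 0.02  -0.662  0.749]
 [ 0.006  0.749  0.662]
 [-1.    -0.008  0.019]]
q [ 0.025  0.715  1.479  0.007  0.927 -2.274]
```

View pics/a6.png

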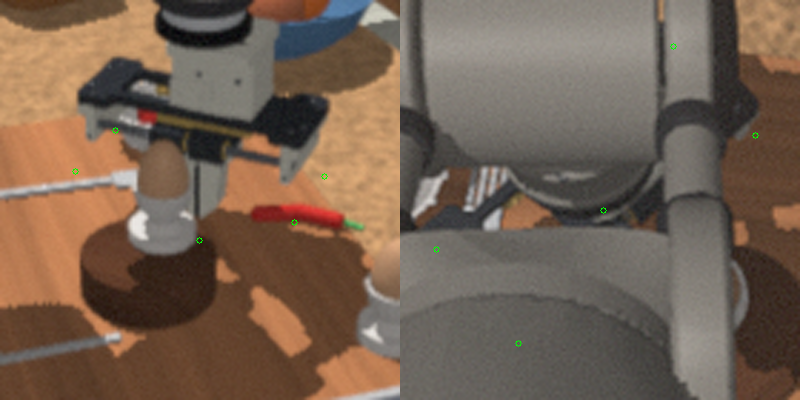

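```bash
python3 - <<'E'
from h import *
out=[]
for n,p in(('a2',(.5862,.0705,.1953)),('a3',(.5896,.0729,.115)),('a4',(.6171,.0933,.0495)),('a5',(.6174,.0935,.0185)),('a6',(.6177,.0937,-.0024))):
    im=cv2.imread(f'pics/{n}_side.png'); u,v=px('side',p)[0].round().astype(int)
    z=cv2.resize(im[v-35:v+10,u-20:u+20],(320,360),interpolation=cv2.INTER_CUBIC)
    print(n,u,v, px('side',np.add(p,(0,0,.025)))-px('side',p))
    for j in range(0,45,5): cv2.putText(z,str(v-35+j),(0,j*8+8),0,.35,(0,255,255))
    out.append(z)
cv2.imwrite('pics/f.png',cv2.resize(np.hstack(out),None,fx=.5,fy=1)[:, :800])
E
```

```text
a2 272 152 [[  0.19522774 -10.82957305]]
a3 273 185 [[ 0.1896174  -9.98754671]]
a4 279 203 [[ 0.25500332 -9.22766757]]
a5 279 214 [[ 0.24860044 -8.96247967]]
a6 279 221 [[ 0.24466985 -8.78833977]]
```

View pics/f.png

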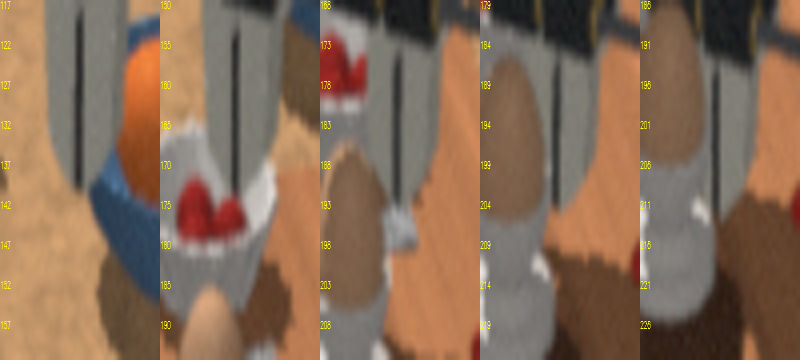

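Request:
{"api": "play_rows", "payload": {"moves": [[[0.001, 0, 0, 0, -1], [0.001, 0, 0, 0, -1], [0.001, 0, 0, 0, -1], [0.001, 0, 0, 0, -1], [0.001, 0, 0, 0, -1], [0.001, 0, 0, 0, -1], [0, 0, 0, 0, -1], [0, 0, 0, 0, -1], [0, 0, 0, 0, -1], [0, 0, 0, 0, -1]]]}}

```text
time: 8.45
tool_pos: [0.6179, 0.0937, -0.0089]
tool_rot: [-0.419, 1.55, 0.305]
contact_force: [-0.3, 0.8, 0.1]
opening: 0.0007
```

```bash
python3 -c "
from pose import *
rep()"
```

```text
t 8.45 p [ 0.6179  0.0937 -0.0089] F [-0.32  0.78  0.08] open 0.0007
[[ 0.02  -0.662  0.749]
 [ 0.006  0.75   0.662]
 [-1.    -0.008  0.019]]
q [ 0.025  0.725  1.483  0.007  0.914 -2.274]
```

Request:
{"api": "play_rows", "payload": {"moves": [[[0.001, 0, 0, 0, -1], [0.001, 0, 0, 0, -1], [0.001, 0, 0, 0, -1], [0.001, 0, 0, 0, -1], [0.001, 0, 0, 0, -1], [0.001, 0, 0, 0, -1], [0.001, 0, 0, 0, -1], [0.001, 0, 0, 0, -1], [0, 0, 0, 0, -1], [0, 0, 0, 0, -1]]]}}

```text
time: 9.45
tool_pos: [0.6183, 0.0937, -0.0089]
tool_rot: [-0.483, 1.547, 0.241]
contact_force: [0.5, 0.2, 0.1]
opening: 0.0007
```

```bash
python3 v.py a7
```

```text
t 9.45 p [ 0.6183  0.0937 -0.0089] F [0.51 0.19 0.15] open 0.0007
[[ 0.023 -0.663  0.749]
 [ 0.006  0.749  0.663]
 [-1.    -0.011  0.021]]
q [ 0.025  0.724  1.485  0.006  0.91  -2.274]
t 9.55 p [ 0.6182  0.0937 -0.0091] F [-0.07 -0.13 -0.15] open 0.0004
[[ 0.023 -0.662  0.749]
 [ 0.006  0.749  0.663]
 [-1.    -0.011  0.021]]
q [ 0.025  0.724  1.485  0.006  0.91  -2.274]
```

View pics/a7.png

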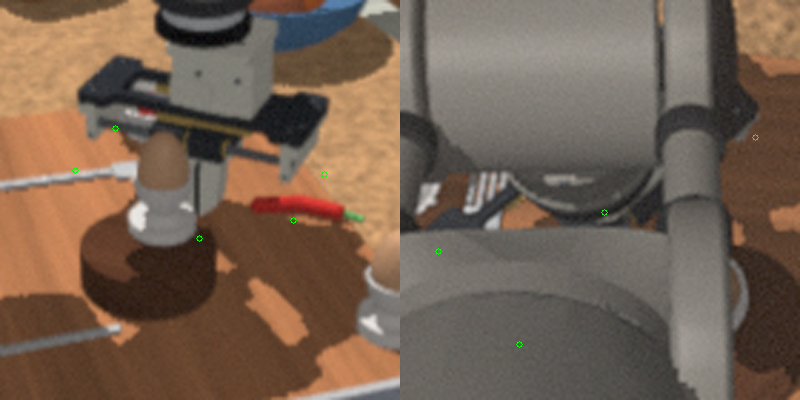

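```bash
python3 - <<'E'
import numpy as np
from scipy.optimize import least_squares
D=[(.1585,.5005,.197,.342,1.524,1.2754),(.4887,.1828,.1975,.333,1.536,1.269),(.5863,.0703,.1953,.464,1.338,1.339),(.5896,.0729,.115,.532,1.456,1.142),(.6171,.0933,.0495,.648,1.443,1.029),(.6174,.0935,.0185,.688,1.466,.967),(.6177,.0937,-.0024,.715,1.479,.927),(.6179,.0937,-.0089,.725,1.483,.914)]
D=np.array(D); r=np.hypot(D[:,0],D[:,1]);z=D[:,2];q2,q3,q5=D[:,3:].T
print(q2+q3+q5, r)
def f(p):
    r0,L1,L2,h,L3=p; a=q2;b=q2+q3;c=b+q5
    return np.r_[r0+L1*np.sin(a)+L2*np.sin(b)+L3*np.sin(c)-r, h+L1*np.cos(a)+L2*np.cos(b)+L3*np.cos(c)-z]
s=least_squares(f,[0,.35,.3,.3,.25]);print(s.x,s.cost,np.round(s.fun*1e3,1))
E
```

```text
[3.1414 3.138  3.141  3.13   3.12   3.121  3.121  3.122 ] [0.52499762 0.52176961 0.5904996  0.5940897  0.62411321 0.62443976
 0.62476634 0.62496408]
[ 0.01049342  0.48581071  0.36988101 -0.3082865  -0.15491662] 1.4665350635090932e-05 [ 2.3  0.5 -2.6 -0.8 -2.8  0.1  1.4  1.9 -0.3 -0.4  1.   0.4  0.6 -0.3
 -0.  -0.9]
```

```bash
python3 - <<'E'
from h import *
p=(.5896,.0729,.115)
s=cv2.imread('pics/a3_side.png');t=cv2.imread('pics/a3_top.png')
u,v=px('side',p)[0].round().astype(int);a=cv2.resize(s[v-72:v-2,u-58:u+62],(800,467),interpolation=2)
cv2.imwrite('pics/g1.png',a)
u,v=px('top',p)[0].round().astype(int);a=cv2.resize(t[v-45:v+65,u-80:u+60],(764,600),interpolation=2)
cv2.imwrite('pics/g2.png',a)
print(u,v)
for z in(.2,.3): print(at('side',(555,390),z))
E
```

```text
256 204
[ 0.60938459 -0.60924205  0.2       ]
[ 0.50981228 -0.64489435  0.3       ]
```

View pics/g1.png

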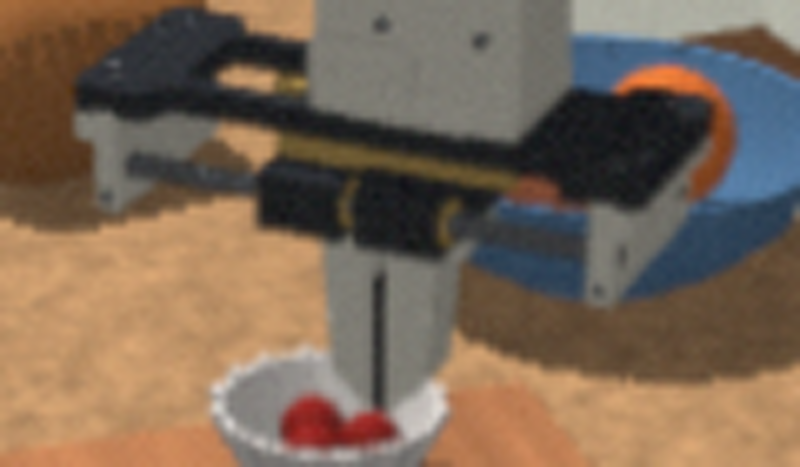

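View pics/g2.png

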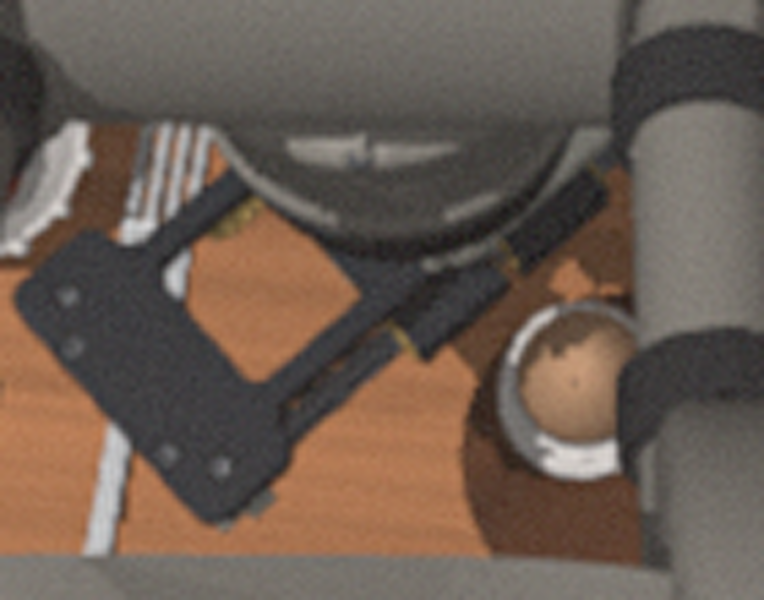

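Request:
{"api": "play_rows", "payload": {"moves": [[[-0.045, 0, 0, 0, -0.55], [-0.045, 0, 0, 0, -0.55], [-0.045, 0, 0, 0, -0.55], [-0.04, 0, 0, 8.5, -0.55], [0, 0, 0, 8.5, -0.55], [0, 0, 0, 8.5, -0.55], [0, 0, 0, 8.5, -0.55], [0, 0, 0, 8.5, -0.55], [0, 0, 0, 8.5, -0.55], [0, 0, 0, 8.5, -0.55]]]}}

```text
time: 10.55
tool_pos: [0.6138, 0.0926, 0.1707]
tool_rot: [0.618, 1.551, 0.288]
contact_force: [-0.2, 0.3, -0.6]
opening: 0.0207
```

```bash
python3 - <<'E'
from pose import *
rep([.5525+.059*.743,.031+.059*.669,.16])
E
python3 - <<'E' 2>&1 | grep -v WARN
# refined side cup fit: mask only foot region
import fit
from fit import *
im=cv2.imread('pics/side0.png')[:,:,::-1]
cam='side';c0=px(cam,[.535,.01,.07])[0]; box=(int(c0[0]-50),int(c0[1]-50),100)
crop=im[box[1]:box[1]+100,box[0]:box[0]+100].astype(float);V=crop.max(2);sat=(V-crop.min(2))/np.maximum(V,1)
white=np.clip((.30-sat)/.1+.5,0,1)*(V>70)
row=int(px(cam,[.5525,.031,.078])[0][1])-box[1]; roi=np.zeros((100,100));roi[row:]=1
col=int(px(cam,[.5525,.031,.078])[0][0])-box[0]; roi[:,:col-22]=0; roi[:,col+22:]=0
f=lambda c:(roi*abs(white-np.maximum(rend(cam,[((*c,.057),.026),((*c,.067),.026)],box),rend(cam,[((*c,.067),.026),((*c,.075),.012)],box)))).sum()
b=min((((.5525+i*5e-4,.031+j*5e-4)) for i in range(-14,15) for j in range(-14,15)),key=f);print(b,f(b))
E
```

```text
t 10.55 p [0.6138 0.0926 0.1707] F [-0.22  0.31 -0.63] open 0.0207
[[ 0.019  0.324  0.946]
 [ 0.006  0.946 -0.324]
 [-1.     0.012  0.016]]
q [ 0.023  0.526  1.304  0.005  1.292 -1.219]
local [ 0.0103 -0.0267 -0.0095]
(0.5535, 0.032) 45.00176134235676
```

Request:
{"api": "play_rows", "payload": {"moves": [[[0, 0, 0, 8.5, -0.55], [0, 0, 0, 8.5, -0.55], [0, 0, 0, 8, -0.55], [0, 0, 0, 0, -0.55], [0.01, -0.013, 0, 0, -0.55], [0.01, -0.013, 0, 0, -0.55], [0.01, 0, 0, 0, -0.55], [0, 0, 0, 0, -0.55], [0, 0, 0, 0, -0.55], [0, 0, 0, 0, -0.55]]]}}

```text
time: 11.55
tool_pos: [0.5966, 0.0747, 0.1378]
tool_rot: [1.082, 1.551, 0.321]
contact_force: [0.1, 0.1, -1.1]
opening: 0.0206
```

```bash
python3 v.py b1; python3 -c "
from pose import *
s,M=rep()
d=M.T@(np.array([.553,.0315,0])-s['tool_pos']); print('cup in tool',d, np.degrees(np.arctan2(M[1,1],M[0,1])))"
```

```text
t 11.55 p [0.5966 0.0747 0.1378] F [ 0.12  0.09 -1.09] open 0.0206
[[ 0.018  0.689  0.724]
 [ 0.006  0.724 -0.689]
 [-1.     0.017  0.009]]
q [-0.007  0.518  1.412  0.007  1.193 -0.819]
t 11.65 p [0.5967 0.0747 0.138 ] F [ 0.94  0.23 -0.3 ] open 0.0205
[[ 0.019  0.689  0.724]
 [ 0.006  0.724 -0.69 ]
 [-1.     0.017  0.01 ]]
q [-0.007  0.518  1.412  0.007  1.193 -0.819]
t 11.65 p [0.5967 0.0747 0.138 ] F [ 0.94  0.23 -0.3 ] open 0.0205
[[ 0.019  0.689  0.724]
 [ 0.006  0.724 -0.69 ]
 [-1.     0.017  0.01 ]]
q [-0.007  0.518  1.412  0.007  1.193 -0.819]
cup in tool [ 0.1368632  -0.06378375 -0.00315575] 46.40720157019524
```

View pics/b1.png

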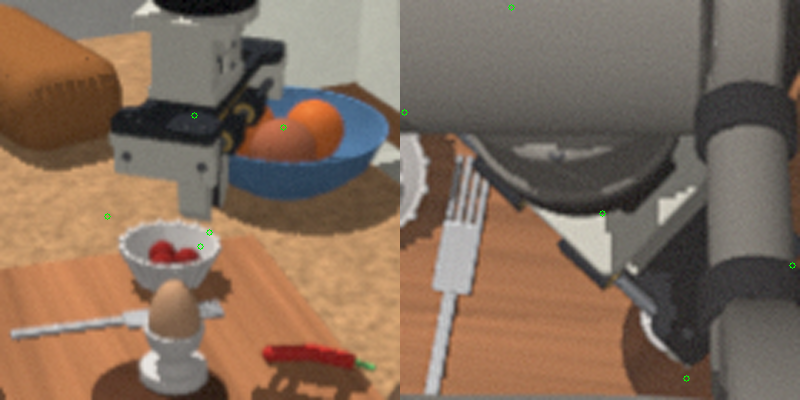

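Request:
{"api": "play_rows", "payload": {"moves": [[[0.03, 0, 0, 0, -0.55], [0.03, 0, 0, 0, -0.55], [0.015, 0, 0, 0, -0.55], [0, 0, 0, 0, -0.55], [0, 0, 0, 0, -0.55], [0.001, 0, 0, 0, -0.55], [0.001, 0, 0, 0, -0.55], [0.001, 0, 0, 0, -0.55], [0.001, 0, 0, 0, -0.55], [0.001, 0, 0, 0, -0.55]]]}}

```text
time: 12.65
tool_pos: [0.6041, 0.0763, 0.0629]
tool_rot: [0.943, 1.537, 0.185]
contact_force: [-0.3, 0.4, 0.3]
opening: 0.0207
```

```bash
python3 v.py b2; python3 -c "
from pose import *
s,M=rep()
d=M.T@(np.array([.553,.0315,0])-s['tool_pos']); print('cup in tool',d)"
```

```text
t 12.65 p [0.6041 0.0763 0.0629] F [-0.31  0.39  0.27] open 0.0207
[[ 0.033  0.687  0.726]
 [ 0.006  0.726 -0.688]
 [-0.999  0.027  0.02 ]]
q [-0.004  0.602  1.492  0.007  1.015 -0.82 ]
t 12.75 p [0.6039 0.0763 0.0626] F [-0.06  0.2   0.83] open 0.0208
[[ 0.033  0.687  0.726]
 [ 0.006  0.726 -0.688]
 [-0.999  0.027  0.02 ]]
q [-0.004  0.602  1.492  0.007  1.015 -0.82 ]
t 12.75 p [0.6039 0.0763 0.0626] F [-0.06  0.2   0.83] open 0.0208
[[ 0.033  0.687  0.726]
 [ 0.006  0.726 -0.688]
 [-0.999  0.027  0.02 ]]
q [-0.004  0.602  1.492  0.007  1.015 -0.82 ]
cup in tool [ 0.0606204  -0.06921855 -0.00737893]
```

View pics/b2.png

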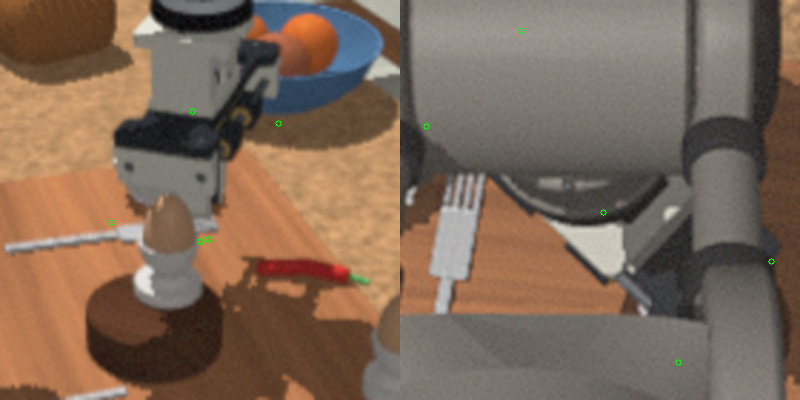

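Request:
{"api": "play_rows", "payload": {"moves": [[[0, -0.008, -0.007, 0, -0.55], [0.004, 0, 0, 0, -0.55], [0.004, 0, 0, 0, -0.55], [0.003, 0, 0, 0, -0.55], [0.001, 0, 0, 0, -0.55], [0.001, 0, 0, 0, -0.55], [0.001, 0, 0, 0, -0.55], [0.001, 0, 0, 0, -0.55], [0.001, 0, 0, 0, -0.55], [0.001, 0, 0, 0, -0.55]]]}}

```text
time: 13.75
tool_pos: [0.5953, 0.0754, 0.0436]
tool_rot: [0.943, 1.536, 0.184]
contact_force: [0.7, -0.8, -0.1]
opening: 0.0207
```

```bash
python3 v.py b3; python3 -c "
from pose import *
s,M=rep()
d=M.T@(np.array([.553,.0315,0])-s['tool_pos']); print('cup in tool',d)"
```

```text
t 13.75 p [0.5953 0.0754 0.0436] F [ 0.74 -0.84 -0.14] open 0.0207
[[ 0.034  0.687  0.726]
 [ 0.006  0.726 -0.688]
 [-0.999  0.028  0.02 ]]
q [-0.005  0.611  1.537  0.008  0.96  -0.822]
t 13.85 p [0.5952 0.0754 0.0436] F [-0.04  0.19 -0.09] open 0.0206
[[ 0.034  0.687  0.726]
 [ 0.006  0.726 -0.688]
 [-0.999  0.028  0.02 ]]
q [-0.006  0.611  1.537  0.008  0.96  -0.822]
t 13.85 p [0.5952 0.0754 0.0436] F [-0.04  0.19 -0.09] open 0.0206
[[ 0.034  0.687  0.726]
 [ 0.006  0.726 -0.688]
 [-0.999  0.028  0.02 ]]
q [-0.006  0.611  1.537  0.008  0.96  -0.822]
cup in tool [ 0.04184615 -0.06206758 -0.00135419]
```

View pics/b3.png

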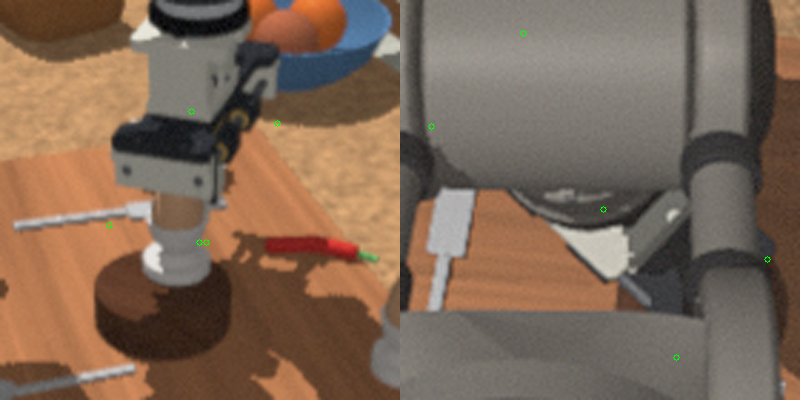

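Request:
{"api": "play_rows", "payload": {"moves": [[[0, -0.003, 0, 0, -0.55], [0.001, 0, 0, 0, -0.55], [0.001, 0, 0, 0, -0.55], [0.001, 0, 0, 0, -0.55], [0.001, 0, 0, 0, -0.55], [0.001, 0, 0, 0, -0.55], [0.001, 0, 0, 0, -0.55], [0.001, 0, 0, 0, -0.55], [0, 0, 0, 0, -0.55], [0, 0, 0, 0, -0.55]]]}}

```text
time: 14.85
tool_pos: [0.5933, 0.0731, 0.036]
tool_rot: [0.942, 1.536, 0.184]
contact_force: [0.4, -0.6, 0.8]
opening: 0.0209
```

```bash
python3 v.py b4; python3 -c "
from pose import *
s,M=rep()
d=M.T@(np.array([.553,.0315,0])-s['tool_pos']); print('cup in tool',d)"
```

```text
t 14.85 p [0.5933 0.0731 0.036 ] F [ 0.43 -0.56  0.81] open 0.0209
[[ 0.034  0.687  0.726]
 [ 0.006  0.726 -0.688]
 [-0.999  0.028  0.02 ]]
q [-0.009  0.618  1.551  0.008  0.94  -0.827]
t 14.95 p [0.5933 0.0731 0.036 ] F [-0.55 -0.24  0.28] open 0.0207
[[ 0.034  0.687  0.726]
 [ 0.006  0.726 -0.688]
 [-0.999  0.028  0.02 ]]
q [-0.009  0.618  1.551  0.008  0.94  -0.827]
t 14.95 p [0.5933 0.0731 0.036 ] F [-0.55 -0.24  0.28] open 0.0207
[[ 0.034  0.687  0.726]
 [ 0.006  0.726 -0.688]
 [-0.999  0.028  0.02 ]]
q [-0.009  0.618  1.551  0.008  0.94  -0.827]
cup in tool [ 0.03435053 -0.05884722 -0.00136591]
```

View pics/b4.png

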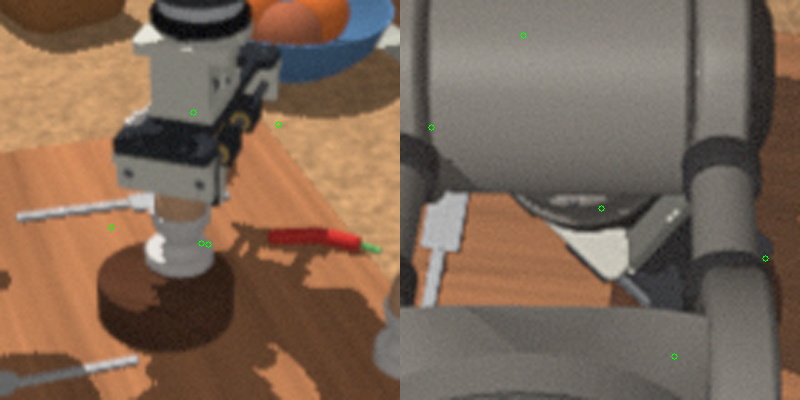

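Request:
{"api": "play_rows", "payload": {"moves": [[[0.0015, 0, 0, 0, -0.55], [0, -0.0015, 0, 0, -0.55], [0, -0.0015, 0, 0, -0.55], [0, -0.0015, 0, 0, -0.55], [0, -0.0015, 0, 0, -0.55], [0, -0.0015, 0, 0, -0.55], [0, -0.0015, 0, 0, -0.55], [0, -0.001, 0, 0, -0.55], [0, 0, 0, 0, -0.55], [0, 0, 0, 0, -0.55]]]}}

```text
time: 15.95
tool_pos: [0.5862, 0.0651, 0.0345]
tool_rot: [0.939, 1.535, 0.18]
contact_force: [-0.2, 0.6, 0.3]
opening: 0.0205
```

```bash
cat > w.py <<'E'
from pose import *
import sys
s,M=rep()
d=M.T@(np.array([.553,.0315,0])-s['tool_pos']); print('old cup in tool',d)
im=robot.read_camera('side'); u,v=px('side',[.545,.023,.1])[0].round().astype(int)
cv2.imwrite(f'pics/{sys.argv[1]}_side.png',im[:,:,::-1])
cv2.imwrite(f'pics/{sys.argv[1]}.png',cv2.resize(im[v-60:v+50,u-60:u+70,::-1],None,fx=5,fy=5,interpolation=2))
E
python3 w.py c1
```

```text
t 15.95 p [0.5862 0.0651 0.0345] F [-0.21  0.64  0.29] open 0.0205
[[ 0.035  0.687  0.725]
 [ 0.006  0.726 -0.688]
 [-0.999  0.029  0.021]]
q [-0.024  0.607  1.577  0.009  0.923 -0.841]
old cup in tool [ 0.03312799 -0.0482035  -0.00168922]
```

View pics/c1.png

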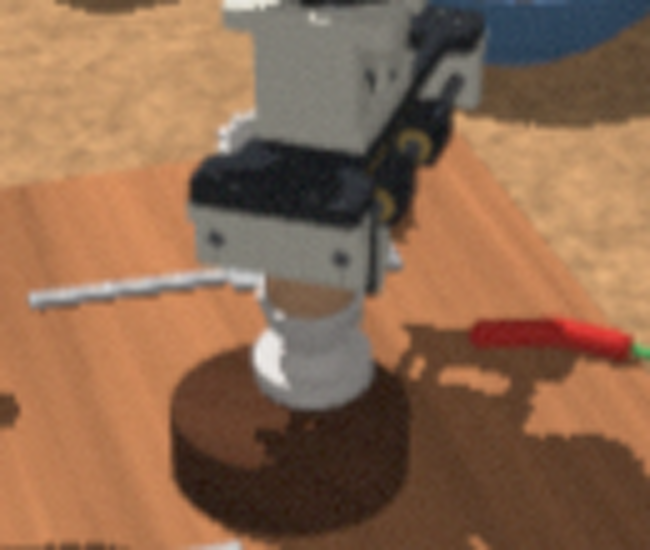

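```bash
cat > ff.py <<'E'
from fit import *
import sys
def foot(path,g,cam='side'):
    im=cv2.imread(path)[:,:,::-1] if isinstance(path,str) else path
    c0=px(cam,[.535,.01,.07])[0]; box=(int(c0[0]-50),int(c0[1]-50),100)
    crop=im[box[1]:box[1]+100,box[0]:box[0]+100].astype(float);V=crop.max(2);sat=(V-crop.min(2))/np.maximum(V,1)
    white=np.clip((.30-sat)/.1+.5,0,1)*(V>60)
    roi=np.zeros((100,100)); p=px(cam,[*g,.078])[0]-box[:2]; roi[int(p[1]):int(p[1])+30,int(p[0])-22:int(p[0])+22]=1
    f=lambda c:(roi*abs(white-np.maximum(rend(cam,[((*c,.057),.026),((*c,.067),.026)],box),rend(cam,[((*c,.067),.026),((*c,.075),.012)],box)))).sum()
    b=min((((g[0]+i*5e-4,g[1]+j*5e-4)) for i in range(-16,17) for j in range(-16,17)),key=f)
    st=np.array([.5368,.0144]); print('side foot',b,f(b),'off',np.round((np.array(b)-st)*1e3,1)); return b
if __name__=='__main__': foot(sys.argv[1],(float(sys.argv[2]),float(sys.argv[3])))
E
python3 ff.py pics/side0.png .5525 .031|tail -1; python3 ff.py pics/c1_side.png .549 .027|tail -1;python3 ff.py pics/b4_side.png .5525 .031|tail -1
```

```text
side foot (0.5539999999999999, 0.031) 13.532750186816617 off [17.2 16.6]
side foot (0.5525, 0.028999999999999998) 17.230837277841868 off [15.7 14.6]
side foot (0.5535, 0.0305) 14.136919321984477 off [16.7 16.1]
```

Request:
{"api": "play_rows", "payload": {"moves": [[[0, -0.0015, 0, 0, -0.55], [0, -0.0015, 0, 0, -0.55], [0, -0.0015, 0, 0, -0.55], [0, -0.0015, 0, 0, -0.55], [0, -0.001, 0, 0, -0.55], [0, 0, 0, 0, -0.55], [0, 0.002, 0, 0, -0.55], [0, 0, 0, 0, -0.55], [0, 0, 0, 0, -0.55], [0, 0, 0, 0, -0.55]]]}}

```text
time: 17.0
tool_pos: [0.5827, 0.0614, 0.0344]
tool_rot: [0.94, 1.535, 0.182]
contact_force: [1.0, -0.2, -0.2]
opening: 0.0207
```

```bash
python3 w.py c2; python3 ff.py pics/c2_side.png .549 .027|tail -1
```

```text
t 17.0 p [0.5827 0.0614 0.0344] F [ 0.98 -0.18 -0.17] open 0.0207
[[ 0.035  0.687  0.726]
 [ 0.006  0.726 -0.688]
 [-0.999  0.029  0.021]]
q [-0.03   0.601  1.589  0.01   0.916 -0.848]
old cup in tool [ 0.03312368 -0.04307927 -0.0017104 ]
side foot (0.549, 0.0255) 23.46796315151163 off [12.2 11.1]
```

View pics/c2.png

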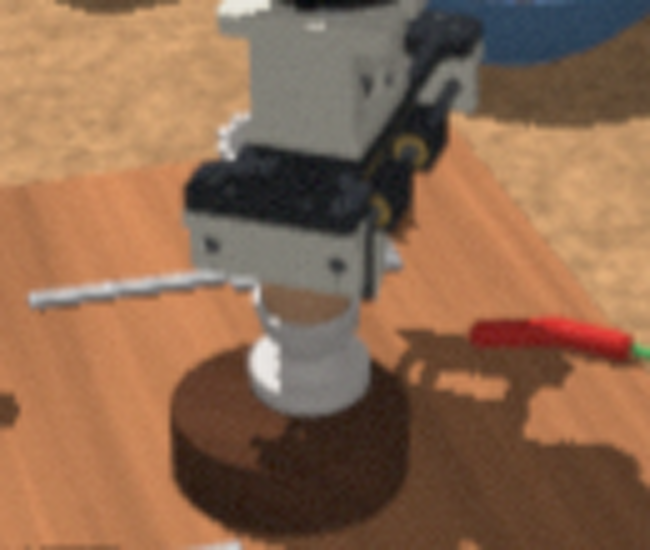

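Request:
{"api": "play_rows", "payload": {"moves": [[[0, -0.0015, 0, 0, -0.55], [0, -0.0015, 0, 0, -0.55], [0, -0.0015, 0, 0, -0.55], [0, -0.0015, 0, 0, -0.55], [0, -0.0015, 0, 0, -0.55], [0, -0.0015, 0, 0, -0.55], [0, -0.001, 0, 0, -0.55], [0, 0, 0, 0, -0.55], [0, 0.002, 0, 0, -0.55], [0, 0, 0, 0, -0.55]]]}}

```text
time: 18.05
tool_pos: [0.5768, 0.055, 0.0343]
tool_rot: [0.942, 1.534, 0.183]
contact_force: [0.2, -0.4, 0.8]
opening: 0.0205
```

```bash
python3 w.py c3; python3 ff.py pics/c3_side.png .543 .02|tail -1
```

```text
t 18.05 p [0.5768 0.055  0.0343] F [ 0.17 -0.43  0.76] open 0.0205
[[ 0.036  0.687  0.725]
 [ 0.007  0.726 -0.688]
 [-0.999  0.03   0.021]]
q [-0.042  0.591  1.609  0.01   0.905 -0.861]
old cup in tool [ 0.03328457 -0.03448175 -0.00183567]
side foot (0.5435, 0.019) 25.9383232032108 off [6.7 4.6]
```

View pics/c3.png

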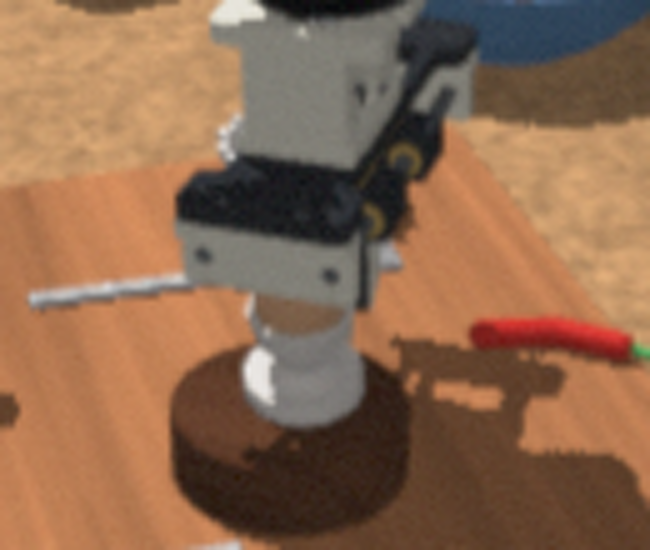

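Request:
{"api": "play_rows", "payload": {"moves": [[[0, -0.0015, 0, 0, -0.55], [0, -0.0015, 0, 0, -0.55], [0, -0.0015, 0, 0, -0.55], [0, -0.001, 0, 0, -0.55], [0, 0, 0, 0, -0.55], [0, 0.003, 0, 0, -0.55], [-0.01, 0, 0, 0, -0.55], [-0.02, 0, 0, 0, -0.55], [-0.03, 0, 0, 0, -0.55], [-0.03, 0, 0, 0, -0.55]]]}}

```text
time: 19.1
tool_pos: [0.5682, 0.0524, 0.1238]
tool_rot: [1.022, 1.545, 0.263]
contact_force: [0.3, -0.7, -0.1]
opening: 0.0205
```

```bash
python3 -c "
from pose import *
rep([.45,.30,.2])"
```

```text
t 19.1 p [0.5682 0.0524 0.1238] F [ 0.33 -0.7  -0.07] open 0.0205
[[ 0.025  0.687  0.726]
 [ 0.007  0.726 -0.688]
 [-1.     0.022  0.013]]
q [-0.047  0.475  1.529  0.009  1.114 -0.863]
local [-0.0775  0.1001 -0.2551]
```

Request:
{"api": "play_rows", "payload": {"moves": [[[-0.03, 0, 0, 0, -0.55], [-0.02, 0.012, -0.04, 0, -0.55], [0, 0.012, -0.045, 0, -0.55], [0, 0.015, -0.045, 0, -0.55], [0, 0.015, -0.045, 0, -0.55], [0, 0, 0, 0, -0.55], [0, 0, 0, 0, -0.55], [0, 0, 0, 0, -0.55], [0, 0, 0, 0, -0.55], [0, 0, 0, 0, -0.55]]]}}

```text
time: 20.1
tool_pos: [0.4781, 0.2134, 0.1851]
tool_rot: [0.915, 1.531, 0.152]
contact_force: [-0.6, 0.0, -0.1]
opening: 0.0207
```

```bash
python3 - <<'E' 2>&1 | grep -v WARN
from fit import *
from ff import foot
o=both('d1',cup=(.541,.018))
foot('pics/d1_raw_side.png',(.541,.018))
from pose import rep
rep()
E
```

```text
top cup [0.54  0.017] stand [0.5306 0.0236] off [ 9.4 -6.6] 98.29734480499225 931.9793725490196
side cup [0.5414 0.0178] stand [0.5342 0.0186] off [ 7.2 -0.8] 171.8459050336029 583.6097743175701
side foot (0.5415, 0.017499999999999998) 18.819661150606496 off [4.7 3.1]
t 20.2 p [0.478  0.2135 0.185 ] F [-0.08  0.73  0.22] open 0.0208
[[ 0.039  0.691  0.722]
 [ 0.006  0.723 -0.691]
 [-0.999  0.032  0.024]]
q [ 0.277  0.325  1.584 -0.005  1.193 -0.529]
```

View pics/d1.png

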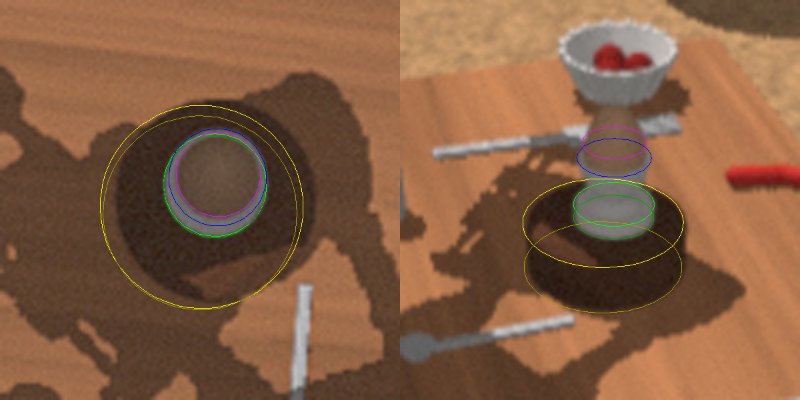

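```bash
python3 - <<'E' 2>&1 | grep -v WARN
from fit import *
ims=[]
for c,st,cu in(('top',(.535,.015),(.540,.017)),('side',(.5368,.0144),(.5415,.0175))):
    im=cv2.imread(f'pics/d1_raw_{c}.png')[:,:,::-1]; im=np.clip(im.astype(float)*1.7,0,255).astype(np.uint8)
    overlay(im,c,st,cu,name='e1'); ims.append(cv2.imread(f'pics/e1_{c}.png'))
cv2.imwrite('pics/e1.png',cv2.resize(np.hstack(ims),(800,400)))
E
```

```text
(no output)
```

View pics/e1.png

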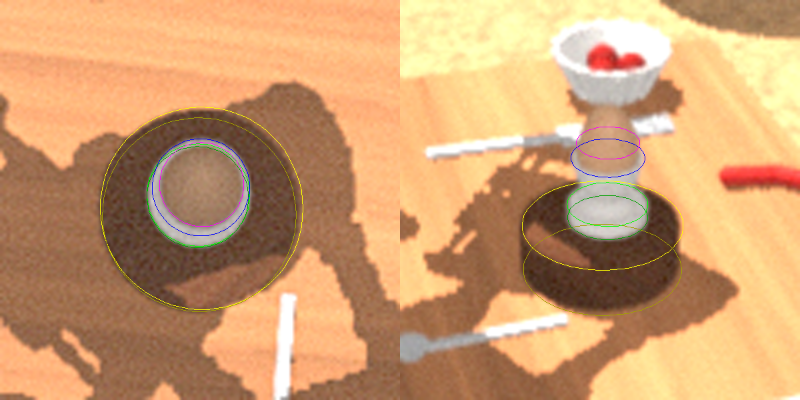

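Request:
{"api": "play_rows", "payload": {"moves": [[[0, -0.009, 0.039, 0, -0.55], [0, -0.009, 0.039, 0, -0.55], [0, -0.009, 0.039, 0, -0.55], [0, -0.009, 0.039, 0, -0.55], [0, -0.009, 0.039, 0, -0.55], [0, 0, 0, 8, -0.55], [0, 0, 0, 8, -0.55], [0, 0, 0, 2, -0.55], [0, 0, 0, 0, -0.55], [0, 0, 0, 0, -0.55]]]}}

```text
time: 21.2
tool_pos: [0.593, 0.0323, 0.1856]
tool_rot: [1.253, 1.534, 0.157]
contact_force: [0.3, -0.4, 0.0]
opening: 0.0209
```

```bash
cat > k.py <<'E'
from pose import *
s,M=rep()
print('yang',np.degrees(np.arctan2(M[1,1],M[0,1])))
z0=s['tool_pos'][2]
for n,c in(('cup',(.5415,.0175,z0)),('tgt',(.5368,.0144,z0)),('appr',(.5415+.055*.883,.0175+.055*.469,z0))): print(n,np.round(M.T@(np.array(c)-s['tool_pos']),4))
E
python3 k.py
```

```text
t 21.2 p [0.593  0.0323 0.1856] F [ 0.35 -0.36  0.02] open 0.0209
[[ 0.036  0.889  0.457]
 [ 0.006  0.457 -0.889]
 [-0.999  0.035  0.011]]
q [-0.08   0.454  1.382  0.009  1.269 -0.557]
yang 27.208467231652428
cup [-0.0019 -0.0525 -0.0103]
tgt [-0.0021 -0.0581 -0.0097]
appr [-0.      0.0024 -0.0111]
```

Request:
{"api": "play_rows", "payload": {"moves": [[[0, 0.002, -0.01, 0, -0.55], [0.025, -0.001, 0, 0, -0.55], [0.025, -0.001, 0, 0, -0.55], [0.025, -0.001, 0, 0, -0.55], [0.025, -0.001, 0, 0, -0.55], [0.015, 0, 0, 0, -0.55], [0, 0, 0, 0, -0.55], [0, 0, 0, 0, -0.55], [0, 0, 0, 0, -0.55], [0, 0, 0, 0, -0.55]]]}}

```text
time: 22.2
tool_pos: [0.5913, 0.0476, 0.0707]
tool_rot: [1.253, 1.528, 0.167]
contact_force: [-0.1, 0.5, 1.0]
opening: 0.0204
```

```bash
python3 k.py
```

```text
t 22.2 p [0.5913 0.0476 0.0707] F [-0.09  0.54  0.98] open 0.0204
[[ 0.043  0.884  0.466]
 [ 0.007  0.466 -0.885]
 [-0.999  0.041  0.014]]
q [-0.054  0.562  1.541  0.011  0.996 -0.545]
yang 27.802009509341985
cup [-0.0023 -0.0581  0.0035]
tgt [-0.0026 -0.0637  0.004 ]
appr [-0.0001 -0.0031  0.0033]
```

Request:
{"api": "play_rows", "payload": {"moves": [[[0.005, -0.001, 0.0035, 0, -0.55], [0.005, 0, 0, 0, -0.55], [0.005, 0, 0, 0, -0.55], [0.005, 0, 0, 0, -0.55], [0.005, 0, 0, 0, -0.55], [0.004, 0, 0, 0, -0.55], [0.002, 0, 0, 0, -0.55], [0.001, 0, 0, 0, -0.55], [0, 0, 0, 0, -0.55], [0, 0, 0, 0, -0.55]]]}}

```text
time: 23.2
tool_pos: [0.5946, 0.0438, 0.0373]
tool_rot: [1.241, 1.525, 0.155]
contact_force: [0.4, -0.4, -0.7]
opening: 0.0206
```

```bash
python3 k.py; python3 w.py g3
```

```text
t 23.2 p [0.5946 0.0438 0.0373] F [ 0.38 -0.43 -0.73] open 0.0206
[[ 0.045  0.884  0.466]
 [ 0.007  0.466 -0.885]
 [-0.999  0.043  0.015]]
q [-0.061  0.608  1.566  0.012  0.923 -0.553]
yang 27.788290335229586
cup [-0.0026 -0.0592 -0.0014]
tgt [-0.0028 -0.0648 -0.0009]
appr [-0.0002 -0.0042 -0.0017]
t 23.2 p [0.5946 0.0438 0.0373] F [ 0.38 -0.43 -0.73] open 0.0206
[[ 0.045  0.884  0.466]
 [ 0.007  0.466 -0.885]
 [-0.999  0.043  0.015]]
q [-0.061  0.608  1.566  0.012  0.923 -0.553]
old cup in tool [ 0.03533396 -0.04409402 -0.00903501]
```

View pics/g3.png

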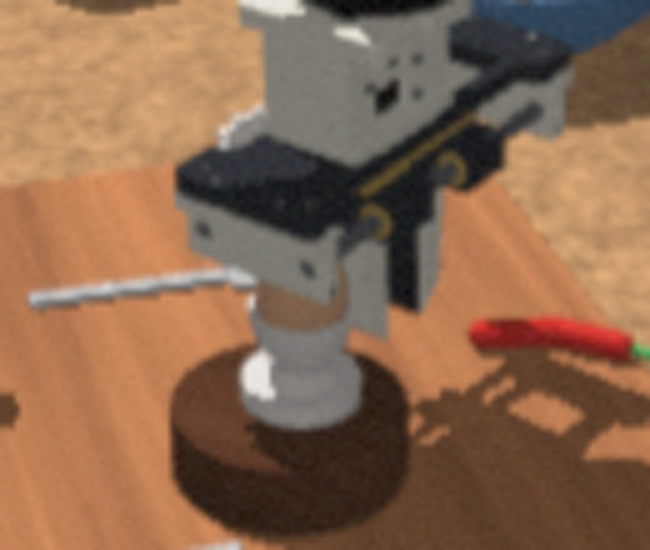

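Request:
{"api": "play_rows", "payload": {"moves": [[[0.0025, -0.002, 0, 0, -0.55], [0, -0.002, -0.0005, 0, -0.55], [0, -0.002, -0.0005, 0, -0.55], [0, -0.002, 0, 0, -0.55], [0, -0.0015, 0, 0, -0.55], [0, -0.0015, 0, 0, -0.55], [0, -0.0015, 0, 0, -0.55], [0, -0.0015, 0, 0, -0.55], [0, 0, 0, 0, -0.55], [0, 0, 0, 0, -0.55]]]}}

```text
time: 24.25
tool_pos: [0.5821, 0.0377, 0.0353]
tool_rot: [1.23, 1.521, 0.144]
contact_force: [1.0, 0.4, -0.4]
opening: 0.0207
```

```bash
python3 k.py; python3 w.py g4; python3 ff.py pics/g4_side.png .540 .016|tail -1
```

```text
t 24.25 p [0.5821 0.0377 0.0353] F [ 1.01  0.44 -0.39] open 0.0207
[[ 0.049  0.884  0.465]
 [ 0.007  0.466 -0.885]
 [-0.999  0.047  0.017]]
q [-0.073  0.589  1.61   0.014  0.893 -0.566]
yang 27.785826665298533
cup [-0.0021 -0.0453 -0.001 ]
tgt [-0.0024 -0.0509 -0.0004]
appr [ 0.0004  0.0097 -0.0012]
t 24.25 p [0.5821 0.0377 0.0353] F [ 1.01  0.44 -0.39] open 0.0207
[[ 0.049  0.884  0.465]
 [ 0.007  0.466 -0.885]
 [-0.999  0.047  0.017]]
q [-0.073  0.589  1.61   0.014  0.893 -0.566]
old cup in tool [ 0.03380078 -0.03022947 -0.0085854 ]
side foot (0.539, 0.017) 33.74301317350499 off [2.2 2.6]
```

View pics/g4.png

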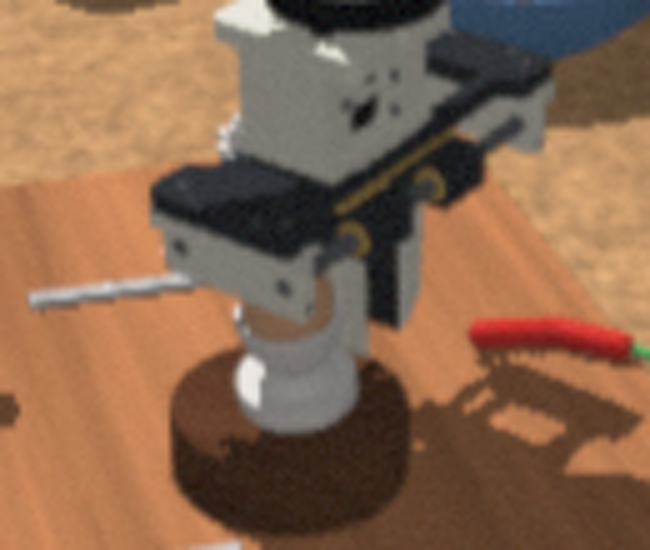

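Request:
{"api": "play_rows", "payload": {"moves": [[[0, -0.0015, 0, 0, -0.55], [0, -0.001, 0, 0, -0.55], [0, -0.001, 0, 0, -0.55], [0, 0, 0, 0, -0.55], [0, 0.004, 0, 0, -0.55], [-0.01, 0, 0, 0, -0.55], [-0.02, 0, 0, 0, -0.55], [-0.03, 0, 0, 0, -0.55], [-0.03, 0, 0, 0, -0.55], [-0.03, 0, 0, 0, -0.55]]]}}

```text
time: 25.3
tool_pos: [0.5727, 0.0373, 0.156]
tool_rot: [1.291, 1.534, 0.205]
contact_force: [0.2, 0.8, 0.2]
opening: 0.0205
```

Request:
{"api": "play_rows", "payload": {"moves": [[[-0.01, 0.01, -0.04, 0, -0.55], [0, 0.01, -0.045, 0, -0.55], [0, 0.01, -0.045, 0, -0.55], [0, 0.01, -0.045, 0, -0.55], [0, 0.01, -0.045, 0, -0.55], [0, 0.01, -0.045, 0, -0.55], [0, 0, -0.04, 0, -0.55], [0, 0, 0, 0, -0.55], [0, 0, 0, 0, -0.55], [0, 0, 0, 0, -0.55]]]}}

```text
time: 26.3
tool_pos: [0.4825, 0.344, 0.1766]
tool_rot: [1.218, 1.521, 0.129]
contact_force: [-0.7, 0.3, -0.3]
opening: 0.0206
```

```bash
python3 - <<'E' 2>&1 | grep -v WARN
from fit import *
from ff import foot
o=both('d2',cup=(.537,.0155))
f=foot('pics/d2_raw_side.png',(.538,.016))
ims=[]
for c,st,cu in(('top',(.535,.015),o['top'][1]),('side',(.5368,.0144),f)):
    im=cv2.imread(f'pics/d2_raw_{c}.png')[:,:,::-1]; im=np.clip(im.astype(float)*1.5,0,255).astype(np.uint8)
    overlay(im,c,st,cu,name='e2'); ims.append(cv2.imread(f'pics/e2_{c}.png'))
cv2.imwrite('pics/e2.png',cv2.resize(np.hstack(ims),(800,400)))
from pose import rep
rep()
E
```

```text
top cup [0.5364 0.0149] stand [0.5334 0.016 ] off [ 3.  -1.1] 94.84551501306757 450.51064705882357
side cup [0.5376 0.0159] stand [0.5352 0.0152] off [2.4 0.7] 158.16481914450128 582.6777220299884
side foot (0.5375000000000001, 0.015) 16.661328957138316 off [0.7 0.6]
t 26.4 p [0.483  0.3434 0.1766] F [-0.61 -0.81  0.23] open 0.0205
[[ 0.05   0.886  0.462]
 [ 0.006  0.462 -0.887]
 [-0.999  0.047  0.017]]
q [ 0.499  0.454  1.408 -0.019  1.232  0.025]
```

View pics/e2.png

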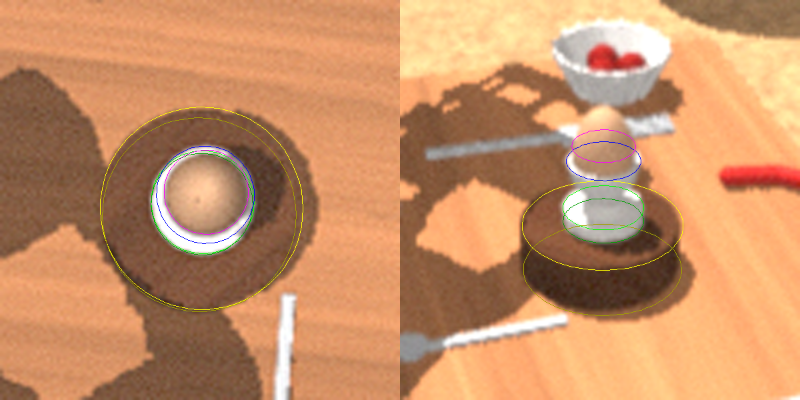

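```bash
python3 - <<'E' 2>&1 | grep -v WARN
from fit import *
for w in(.5,.3,.15,.08):
  for c in('top','side'): fit(cv2.imread(f'pics/{c}0.png')[:,:,::-1],c,(.535,.015),(.5525,.031),wout=w)
ims=[]
for c,st in(('top',(.535,.015)),('side',(.5368,.0144))):
    im=cv2.imread(f'pics/d2_raw_{c}.png')[:,:,::-1]; im=np.clip(im.astype(float)*1.5,0,255).astype(np.uint8)
    overlay(im,c,st,st,name='e3',k=7); z=cv2.imread(f'pics/e3_{c}.png'); ims.append(z[200:700,200:600] if 0 else z[140:700,140:700])
cv2.imwrite('pics/e3.png',cv2.resize(np.hstack(ims),(800,400)))
E
```

```text
top cup [0.5521 0.0306] stand [0.5344 0.0144] off [17.7 16.2] 86.86754791598163 144.28555132641293
side cup [0.5541 0.0326] stand [0.536 0.014] off [18.1 18.6] 200.46997160086016 171.39909111880047
top cup [0.5521 0.0306] stand [0.5346 0.015 ] off [17.5 15.6] 86.86754791598163 92.36605897731641
side cup [0.5541 0.0326] stand [0.5368 0.0144] off [17.3 18.2] 200.46997160086016 116.76638961937715
top cup [0.5521 0.0306] stand [0.535 0.015] off [17.1 15.6] 86.86754791598163 52.579240945790076
side cup [0.5541 0.0326] stand [0.537 0.015] off [17.1 17.6] 200.46997160086016 74.70177420222991
top cup [0.5521 0.0306] stand [0.535 0.015] off [17.1 15.6] 86.86754791598163 33.993836770472896
side cup [0.5541 0.0326] stand [0.537 0.015] off [17.1 17.6] 200.46997160086016 54.8602922875817
```

View pics/e3.png

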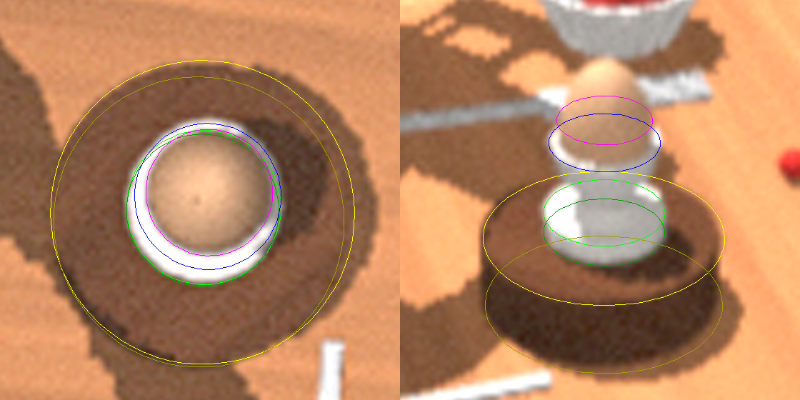

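View pics/d2_raw_top.png

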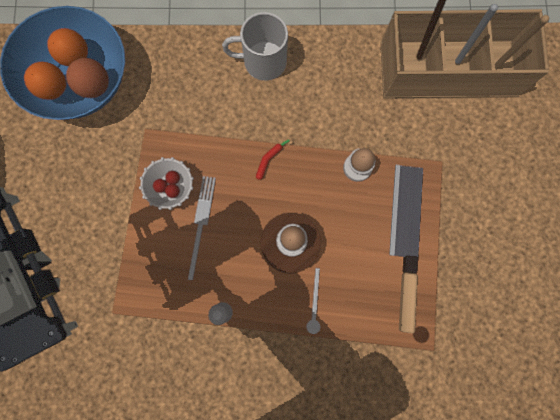

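```bash
python3 - <<'E'
from h import *
print(robot.hand_in()); print(robot.observe()['time'])
E
```

```text
the job is handed in; nothing more can be done
None
the job is handed in; nothing more can be done
```

The cup now stands upright in the middle of the stand with the egg still in it. I pushed it there with slow fingertip nudges at its foot, first along the diagonal and then along a corrected line. I handed the job in at about 26.5 s, with the arm clear to the left.

**Last checks**
- **Centring:** the cup is about 1.4 mm off-centre in the top view and 0.5–1 mm in the side view. The two views disagree by about 1 mm, which is within the 2 mm calibration.
- **Everything else:** the stand fits its starting outline, and the other things on the board look unmoved.

**What disagreed or failed**
- **Height reading:** the measured TCP height was about 29 mm too low. I found this in the side view and by lightly touching a bare part of the board with the fingertips, and corrected for it.
- **Clearance:** by the stated sizes, the gripper's body would have met the egg. I lowered it so that the egg's tip came up into the open gap between the gripper's rods. I felt no contact, but could only check that by force and stall.
- **Tilt:** the tool tilted by up to 3° during the moves. The finger still met the foot first.
- **Automatic stand fit:** it was thrown off by shadows in the later pictures, so I compared the cup with the stand position from the first pictures instead.

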